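# Run a batch of coated plates through the hand-fed fluorescence reader

## Robot

A 7-joint arm with a two-finger parallel gripper is mounted at the origin on the work surface. World frame = base frame: x ahead of the robot, y to its left, z up, the work surface at z = 0. Lengths are in m, angles in rad, forces in N, time in s.
With the tool pointing down it reaches from about 0.425 to 0.8 m from the base axis. Payload 8.3 kg.
Tool frame: the origin (TCP) lies midway between the tips of the shut fingers; the grasp point (between the pads) lies 19 mm behind it; z points along the fingers, y is the line along which they close (so a half turn about z gives the same grasp; the last joint's range is limited). The gripper opens to 85 mm and grips with 20 to 120 N. Pads are 22 mm wide; open, the fingers measure 114 mm over their backs; the gripper's body (76 mm by 85 mm) begins 54 mm behind the grasp point. The pads swing forward as they close: fully open they stand 13 mm farther back than shut.
Start: joints at [-1.369, 0.383, 0.016, 1.37, -0.006, 1.388, -0.046], TCP at [0.164, 0.603, 0.196] pointing down, gripper open.
Joint ranges: [-2.95, 2.95], [-0.25, 2.06], [-1.52, 1.56], [0.18, 2.33], [-1.44, 4.58], [0.02, 2.06], [-3.01, 3.01]. Speed limits (rad/s): [2.39, 2.39, 3.01, 3.01, 3.14, 3.14, 3.14].

## Interface

Orientations are given as a unit quaternion [x, y, z, w].
In Python, from cell import arm gives the robot as it stands.
- The arm moves only by the tool send_rows, never from a script. Its argument "targets" is a list of rows, each a list of 2 entries, a list of its own where there are three numbers: the shift along the tool's x, y, z in m, then the turn, a rotation vector about the tool's x, y, z in rad. In form: [[[dx, dy, dz], [ax, ay, az]], ...]. A call has 1 to 8 rows; each row shifts and turns the commanded pose from where the row before left it, along the tool's axes as they then stand; what a row does not reach is not made up. A row lasts 1/10 s, in which the tool goes at most 50 mm and 8.59 degrees, less where a joint would pass 70% of its speed; a pose out of reach is approached as far as the arm can. A call with a gripper value outside its range is refused whole. "grip" is the finger opening in m, from 0 to 0.0854, set as the call begins (left out, the last holds). The fingers move at their own pace and stop on an object; "grip_force" is the grip in N (left out, the last holds). Time passes only in rows, so rows that do not move let the fingers close. It gives the time, the measured TCP pose, the force, the opening and the grip force at its end, in the units of the state.
- arm.get_obs(): the state, without advancing time (a new reading comes with each control period).
- arm.capture(name): name is "scene" or "top" or "wrist"; returns the picture (420x560x3 uint8, red, green, blue); there is no depth.
- arm.camera_info(name): a dict with "fov_y" (degrees; the focal length in pixels is half the picture's height over the tangent of half this angle, whatever the lens; pixels are square), "cx", "cy" (the principal point, pixels), "cam_to_world" (4x4, takes a point from camera to world coordinates); the wrist camera has in their place "mount" (4x4, takes a point from camera to tool coordinates, whose origin is the TCP and whose axes are the flange's). Camera axes: x right, y down, z forward; pixel columns grow to the right and rows downward; lengths in m; the calibration is good to about 2 mm. A picture is of the moment at which its call begins: read the wrist's pose just before it. camera_info takes no time and is no camera call.
- arm.sign_off(): hands the job in; it is judged then, once.
The state is a dict: "time_s": time; "joints": joint angles; "qd": joint speeds; "joint_efforts": joint torques, N m; "eef_pos": TCP position; "tcp_rot": TCP orientation; "wrist_force": force on the tool from outside, world axes, zero at the start; "ft_torque": the same for the moment, N m; "width": opening from 0.0 (shut) to 1.0 (fully open); "grasp_force": force on a finger pad.
Only numpy, scipy, OpenCV 4.12 (cv2) and the standard library are available. Lean on these libraries where they do the work, as an engineer would, in place of code of your own. Each camera call takes 0.05 s, during which the arm holds its last target. There are 200 camera calls.

## Task

Bring the reader's carriage to the stop at the drying-stand end and load it there: lift every plate frame up and off its peg and stand it in a pocket of the carriage. Then push the carriage by its handle under the hood to the middle stop, let it rest there for at least three seconds while the plates are read, and push it on through to the stop at the tray end. Stand all the frames upright in the tray, and last return the empty carriage to the stop at the drying-stand end; no frame may be tipped over, and leave the other labware where it is.

Things in the scene. Friction and masses are not known exactly. Their poses are not given: they have to be found in the camera images.
- reader: bench reader (fixed): slide 670 mm long along its y axis, white optics housing behind its middle (x 50 to 175, y -60 to 60 mm, 190 mm high) and a dark flat hood overhanging the middle of the slide. Origin: middle of the slide, on the bench (z = 0), 0.485 to 0.51 m ahead of the robot
- hood (a point): centre of the hood's front edge, on its underside, 178 mm above the bench and 28 mm in front (-x) of the slide's middle line. The hood is 12 mm thick, 200 mm wide (y), open in front, left and right, 83 mm deep (x), up to the housing. Frames standing in the carriage reach 164 mm and pass under it with 14 mm to spare
- carriage (a joint): place of the carriage on the slide in m, growing to the reader's +y: 0 = stop at the -y end, 0.21 = middle stop under the hood, 0.42 = stop at the +y end; travel -0.006 to 0.426. At a stop a sprung ball drops between two ribs and draws the carriage in from some 5 mm away; about 5 N to leave a stop, 1 to 2 N between stops, where it stays as left
- handle (a point): grip of the carriage's upright handle: black round sleeve, 20 mm in diameter, 122 to 185 mm above the bench. The point lies on its axis, 167 mm above the bench. It stands 58 mm in front (reader's -x) of the middle pocket, clear of the hood by 20 mm, and moves with the carriage; grip it from above and push either way
- stand: drying stand (fixed) behind one end of the slide, left or right, differing from start to start: grey base 100 (x) x 210 (y) x 12 mm, two posts and a crossbar 158 mm high at x = +32 mm, with three pegs pointing to its -x (to the robot). Origin: centre of the base's underside, on the bench; axes turned with the stand
- tray: loose blue carrying tray behind the other end of the slide, 110 (x) x 215 (y) mm outside, a deep base with a rim 4 mm thick, 59 mm high over all, 0.9 kg. Origin: centre of its underside, on the bench; frames are to stand on its dark floor, 45 mm above the origin and 14 mm below the rim's top, with room for three side by side along y (62 to 68 mm apart)
- pocket1 (a point): pocket 1 of the carriage, at the reader's -y end: centre of its floor, 42 mm above the bench; axes as the reader's. Each pocket is 49 mm (x) by 59 mm (y) inside with a lip 6 mm high: a frame's foot stands on its floor with 4.5 mm to spare all round, plate along the slide. One frame per pocket, any frame in any pocket
- pocket2 (a point): pocket 2, the middle one of the carriage, 66 mm from the others: centre of its floor; as pocket 1
- pocket3 (a point): pocket 3, at the carriage's +y end: centre of its floor; as pocket 1
- peg1 (a point): peg at the stand's -y side: point on its top, 156 mm above the bench, where a frame's stirrup bar rests (within 6 mm along the peg). Pegs are 8 mm thick, 62 mm apart, along the stand's x; the upturned tip, 31 mm to -x of this point, rises 9 mm above the peg. A frame comes off when raised 12 to 30 mm (20 is best), then drawn at least 45 mm to the stand's -x
- peg2 (a point): the middle peg of the stand, as peg 1
- peg3 (a point): the peg at the stand's +y side, as peg 1
- frame_a: plate frame (None if absent), amber glass in a dark rim on a steel foot, orange stirrup on top; 0.18 to 0.28 kg, mostly in the foot. Hangs by the stirrup on a peg, foot 44 mm above the bench. Origin: centre of the foot's underside; z up, x normal to the plate. Foot 40 (x) x 50 (y) x 10 mm; rim 50 wide (y), 8 thick (x), up to 72 mm; stirrup from 72 to 122 mm
- stirrup_a (a point): centre of frame_a's stirrup, 108 mm above its origin (14 mm below the top); all frames alike. It is 34 mm wide (y), 8 thick (x); its opening is 22 wide, 40 high (72 to 112 mm above the origin) under a 10 mm bar. Grip its two outer sides (34 mm apart along y) from above, one finger each side of the peg, tips no lower than the rim's top, 72 mm above the origin
- frame_b: plate frame like frame_a with green glass (None if absent); same sizes, axes and origin
- frame_c: plate frame like frame_a with blue glass (None if absent); same sizes, axes and origin
- amber_bottle: amber glass jar with black cap, 68 mm in diameter, 130 mm high; not part of the job. Origin: centre of its underside
- amber_bottle2: second amber glass jar, 68 mm in diameter, 130 mm high; not part of the job. Origin: centre of its underside
- blue_cap_bottle: clear bottle with blue cap, 64 mm in diameter, 120 mm high; not part of the job. Origin: centre of its underside
- beaker: glass beaker, 60 mm in diameter, 75 mm high; not part of the job. Origin: centre of its underside
- vial: small amber jar with white cap, 44 mm in diameter, 70 mm high; not part of the job. Origin: centre of its underside
- lab_brush: brush 160 mm long, lying along its x; not part of the job. Origin: its middle, underside
- dish: glass dish, 90 mm in diameter, 16 mm high; not part of the job. Origin: centre of its underside

How it is judged:
On the way, in this order (a step that is already met when the one before it is completed fails the run):
1. all the frames stand in pockets of the carriage, which is in the stop at the drying-stand end (x of frame_a in the frame of pocket2 between -0.009 and 0.009 m and y of frame_a in the frame of pocket2 between -0.08 and 0.08 m and z of frame_a in the frame of pocket2 between -0.0035 and 0.0035 m and angle between each of frame_a, frame_b, frame_c's own z axis and vertical below 0.12 rad and x of frame_b in the frame of pocket2 between -0.009 and 0.009 m and y of frame_b in the frame of pocket2 between -0.08 and 0.08 m and z of frame_b in the frame of pocket2 between -0.0035 and 0.0035 m and x of frame_c in the frame of pocket2 between -0.009 and 0.009 m and y of frame_c in the frame of pocket2 between -0.08 and 0.08 m and z of frame_c in the frame of pocket2 between -0.0035 and 0.0035 m and ((y of stand in the frame of reader below 0 m and value of joint carriage between -0.006 and 0.006 m) or (y of stand in the frame of reader above 0 m and value of joint carriage between 0.414 and 0.426 m)) and velocity of joint carriage between -0.01 and 0.01 m/s), for 0.2 s.
2. the carriage rests in the middle stop under the hood with all the frames in it, for 2.5 s (x of frame_a in the frame of pocket2 between -0.009 and 0.009 m and y of frame_a in the frame of pocket2 between -0.08 and 0.08 m and z of frame_a in the frame of pocket2 between -0.0035 and 0.0035 m and angle between each of frame_a, frame_b, frame_c's own z axis and vertical below 0.12 rad and x of frame_b in the frame of pocket2 between -0.009 and 0.009 m and y of frame_b in the frame of pocket2 between -0.08 and 0.08 m and z of frame_b in the frame of pocket2 between -0.0035 and 0.0035 m and x of frame_c in the frame of pocket2 between -0.009 and 0.009 m and y of frame_c in the frame of pocket2 between -0.08 and 0.08 m and z of frame_c in the frame of pocket2 between -0.0035 and 0.0035 m and value of joint carriage between 0.204 and 0.216 m and velocity of joint carriage between -0.01 and 0.01 m/s), for 2.5 s.
3. the carriage is in the stop at the tray end with all the frames in it (x of frame_a in the frame of pocket2 between -0.009 and 0.009 m and y of frame_a in the frame of pocket2 between -0.08 and 0.08 m and z of frame_a in the frame of pocket2 between -0.0035 and 0.0035 m and angle between each of frame_a, frame_b, frame_c's own z axis and vertical below 0.12 rad and x of frame_b in the frame of pocket2 between -0.009 and 0.009 m and y of frame_b in the frame of pocket2 between -0.08 and 0.08 m and z of frame_b in the frame of pocket2 between -0.0035 and 0.0035 m and x of frame_c in the frame of pocket2 between -0.009 and 0.009 m and y of frame_c in the frame of pocket2 between -0.08 and 0.08 m and z of frame_c in the frame of pocket2 between -0.0035 and 0.0035 m and ((y of stand in the frame of reader below 0 m and value of joint carriage between 0.414 and 0.426 m) or (y of stand in the frame of reader above 0 m and value of joint carriage between -0.006 and 0.006 m)) and velocity of joint carriage between -0.01 and 0.01 m/s), for 0.2 s.
At the end, for the whole second after the job is handed in: every frame stands upright (within 7 degrees) and at rest on the tray's floor, inside its walls; the empty carriage is within 6 mm of the stop at the drying-stand end (x of frame_a in the frame of tray between -0.037 and 0.037 m and y of frame_a in the frame of tray between -0.085 and 0.085 m and z of frame_a in the frame of tray between 0.041 and 0.049 m and angle between each of frame_a, frame_b, frame_c's own z axis and vertical below 0.12 rad and linear speed of each of frame_a, frame_b, frame_c below 0.02 m/s and x of frame_b in the frame of tray between -0.037 and 0.037 m and y of frame_b in the frame of tray between -0.085 and 0.085 m and z of frame_b in the frame of tray between 0.041 and 0.049 m and x of frame_c in the frame of tray between -0.037 and 0.037 m and y of frame_c in the frame of tray between -0.085 and 0.085 m and z of frame_c in the frame of tray between 0.041 and 0.049 m and angle between tray's own z axis and vertical below 0.05 rad and ((y of stand in the frame of reader below 0 m and value of joint carriage between -0.006 and 0.006 m) or (y of stand in the frame of reader above 0 m and value of joint carriage between 0.414 and 0.426 m)) and velocity of joint carriage between -0.01 and 0.01 m/s); the robot touches nothing.
It fails at once if a frame is tipped over (more than 45 degrees) (angle between any of frame_a, frame_b, frame_c's own z axis and vertical above 0.8 rad).
It fails at once if a piece of other labware is moved more than 40 mm (distance of any of amber_bottle, amber_bottle2, blue_cap_bottle, beaker, vial, lab_brush, dish from where it was at the start of the episode above 0.04 m).
Of frame_a, frame_b, frame_c only 2 to 3 are there at a start; the rules pass over those that are not, and their reading is None.
At some moment in a run one of tray may be knocked a few centimetres aside while the robot is not near it.
It also fails if it takes over 210 s, if anything falls off the work surface, if the arm or the gripper's body presses on something with over 40 N, if the wrist force passes 120 N, or if a joint passes its speed limit or range.

## Working session

There is one attempt and no reset: what is moved stays moved. The work goes in short steps, Python scripts to look and compute and a tool call to move; the robot and the scene stay as the last step left them, time stands still between calls to the robot, and variables do not carry over. Pictures are saved under pics/ and viewed, at most 14 in all, crops included, and the job is handed in when it is done.

Besides the shell and the picture viewer there is one more tool, called after ">>>" as name([rows], argument=value, ...), one row to a line, values as JSON. send_rows: Moves the arm, as the interface text tells. Its arguments: {"type":"object","properties":{"targets":{"type":"array"},"grip":{"type":"number"},"grip_force":{"type":"number"}},"required":["targets"]}

```bash
ls; mkdir -p pics
cat > h.py <<'E'
import numpy as np, cv2
from cell import arm
from scipy.spatial.transform import Rotation as R
def cam(n):
    i=arm.camera_info(n); f=210/np.tan(np.radians(i["fov_y"])/2)
    if n=="wrist":
        o=arm.get_obs(); T=np.eye(4); T[:3,:3]=R.from_quat(o["tcp_rot"]).as_matrix(); T[:3,3]=o["eef_pos"]
        M=T@np.array(i["mount"])
    else: M=np.array(i["cam_to_world"])
    return f,i["cx"],i["cy"],M
def plane(c,u,v,z):
    f,cx,cy,M=c; d=M[:3,:3]@np.array([(u-cx)/f,(v-cy)/f,1]); o=M[:3,3]
    return o+d*(z-o[2])/d[2]
def proj(c,p):
    f,cx,cy,M=c; q=np.linalg.inv(M)@np.append(p,1); return np.array([q[0]/q[2]*f+cx,q[1]/q[2]*f+cy])
def shot(n,name):
    c=cam(n); im=np.array(arm.capture(n))[:,:,::-1].copy(); cv2.imwrite(f"pics/{name}.png",im); return c,im
E
python3 - <<'E'
from h import *
for n in ("top","scene","wrist"):
    c,im=shot(n,n+"0"); print(n,c[0],c[1],c[2],np.round(c[3],3).tolist())
o=arm.get_obs(); print(o)
E
```

```text
pics
top 519.5116983889454 284.6078200912042 199.04961912253484 [[-0.022, -0.994, 0.105, 0.401], [-1.0, 0.022, -0.002, -0.013], [-0.0, -0.105, -0.995, 1.485], [0.0, 0.0, 0.0, 1.0]]
scene 409.7440212178014 276.7690698653524 206.86364868224072 [[-0.252, 0.709, -0.658, 1.229], [0.968, 0.186, -0.17, 0.186], [0.001, -0.68, -0.733, 0.9], [0.0, 0.0, 0.0, 1.0]]
wrist 292.03053924969794 278.1482593967266 206.57387974435105 [[0.264, 0.93, 0.255, 0.097], [0.965, -0.254, -0.072, 0.62], [-0.002, 0.265, -0.964, 0.374], [0.0, 0.0, 0.0, 1.0]]
{'time_s': 0.15, 'joints': array([-1.36891958,  0.38406537,  0.01635568,  1.37092135, -0.00633768,
        1.38819688, -0.04646458]), 'qd': array([-0.00054375, -0.00041946,  0.00092873, -0.00479954, -0.00075111,
       -0.00058812, -0.00217615]), 'joint_efforts': array([ 2.36392982e-03, -6.28158617e+01,  8.46036226e-01, -3.72161508e+01,
        1.66673848e-02,  1.11555395e-02, -4.39383825e-05]), 'eef_pos': array([0.16337628, 0.60280186, 0.19479187]), 'tcp_rot': array([ 1.31947086e-01,  9.91256460e-01, -7.63257087e-04, -1.17099111e-04]), 'wrist_force': array([ 0.12713887, -0.09578481, -1.01411437]), 'ft_torque': array([-0.03670101, -0.03215578, -0.02907075]), 'grasp_force': 0.0, 'width': 0.9982375917990156}
```

View pics/top0.png

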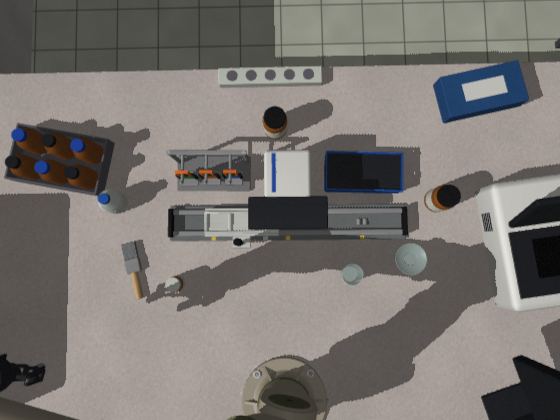

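View pics/scene0.png

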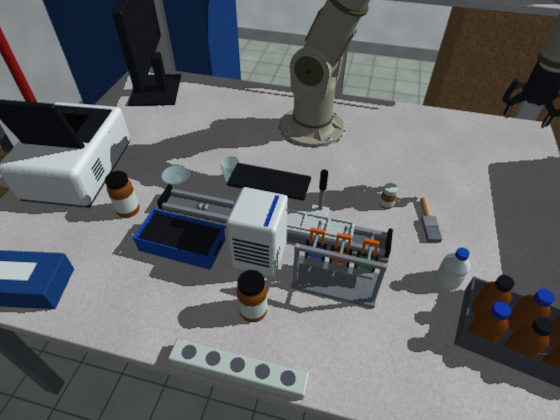

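Top view: the stand (left, +y) holds three frames at about (183,172), (207,172) and (231,172). The slide runs u 168–410, the handle is at about (238,242), and the tray is at (364,172).

Run:
```python
from h import *
c=cam("top"); im=cv2.imread("pics/top0.png")
cv2.imwrite("pics/crop0.png",cv2.resize(im[135:260,155:420],(795,375),interpolation=cv2.INTER_CUBIC))
hsv=cv2.cvtColor(im,cv2.COLOR_BGR2HSV)
def blobs(m,z,box,mn=6):
    m=m.copy(); k=np.zeros_like(m); x0,y0,x1,y1=box; k[y0:y1,x0:x1]=m[y0:y1,x0:x1]
    n,l,s,ce=cv2.connectedComponentsWithStats(k)
    for i in range(1,n):
        if s[i,4]>=mn:
            pts=np.argwhere(l==i)[:,::-1].astype(np.float32); r=cv2.minAreaRect(pts)
            print(s[i].tolist(),ce[i].round(1),plane(c,*ce[i],z).round(4), [plane(c,*p,z)[:2].round(3).tolist() for p in cv2.boxPoints(r)])
print("orange");blobs(cv2.inRange(hsv,(3,180,120),(16,255,255)),.164,(160,140,260,200))
print("yellow");blobs(cv2.inRange(hsv,(17,130,120),(32,255,255)),.03,(160,220,420,250),2)
print("blue tray");blobs(cv2.inRange(hsv,(108,140,60),(125,255,255)),.059,(310,140,420,205))
print("hood");blobs(cv2.inRange(hsv,(0,0,0),(180,255,40)),.19,(240,190,335,232))
print("handle");blobs(cv2.inRange(hsv,(0,0,0),(180,255,45)),.185,(225,232,250,250))
```

```text
orange
[175, 171, 13, 3, 36] [181.1 171.9] [0.6158 0.2485 0.164 ] [[0.619, 0.264], [0.618, 0.233], [0.613, 0.233], [0.613, 0.264]]
[199, 170, 14, 5, 49] [205.1 171.4] [0.6156 0.1867 0.164 ] [[0.609, 0.203], [0.62, 0.203], [0.619, 0.169], [0.609, 0.169]]
[223, 170, 13, 5, 44] [229.  171.3] [0.6147 0.1254 0.164 ] [[0.618, 0.141], [0.618, 0.11], [0.607, 0.11], [0.608, 0.141]]
yellow
[360, 235, 4, 3, 8] [361.9 235.8] [ 0.4458 -0.23    0.03  ] [[0.445, -0.225], [0.45, -0.227], [0.447, -0.235], [0.442, -0.233]]
[212, 237, 4, 3, 12] [213.5 238. ] [0.4488 0.1849 0.03  ] [[0.452, 0.189], [0.451, 0.181], [0.446, 0.181], [0.446, 0.189]]
blue tray
[325, 151, 78, 42, 568] [368.2 174.8] [ 0.6133 -0.2495  0.059 ] [[0.57, -0.127], [0.683, -0.132], [0.675, -0.348], [0.562, -0.341]]
hood
[248, 196, 80, 34, 2387] [288.1 212.2] [ 0.5037 -0.0239  0.19  ] [[0.544, 0.076], [0.543, -0.122], [0.461, -0.121], [0.463, 0.076]]
handle
[234, 239, 9, 7, 49] [237.9 241.7] [0.4332 0.1031 0.185 ] [[0.44, 0.113], [0.44, 0.093], [0.425, 0.093], [0.425, 0.113]]
```

View pics/crop0.png

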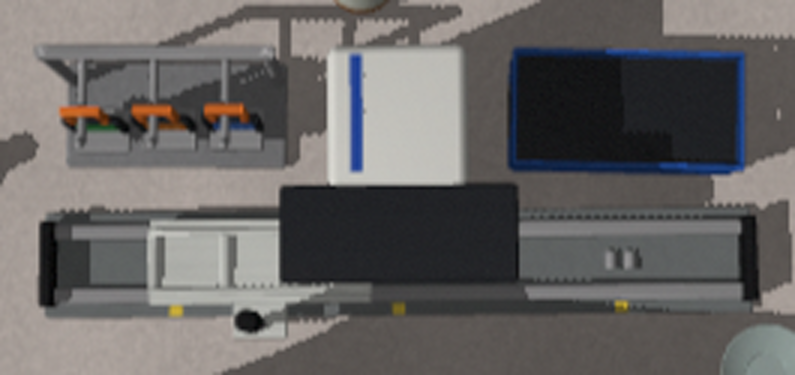

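The crop shows three frames on the stand at world y≈0.125, 0.187 and 0.249 (x≈0.615). The handle is at (0.433, 0.103), so the carriage is at about 0.336 and the stand-end stop is about 84 mm further along +y. I'll square the tool and approach the handle.

>>> send_rows([
  [[0,0,-0.03],[0,0,-0.1325]],
  [[0,0,-0.03],[0,0,-0.1325]],
  [[-0.03,-0.03,0],[0,0,0]],
  [[-0.03,-0.03,0],[0,0,0]],
  [[-0.03,-0.04,0],[0,0,0]],
  [[-0.03,-0.04,0],[0,0,0]],
  [[-0.02,-0.04,0],[0,0,0]],
  [[-0.02,-0.04,0],[0,0,0]],
], grip=0.06)

```text
time_s: 0.95
eef_pos: [0.3244, 0.3812, 0.2553]
tcp_rot: [0.0, 1.0, -0.0, -0.0]
wrist_force: [0.0, 0.1, -0.1]
width: 0.704
grasp_force: 0.0
```

>>> send_rows([
  [[-0.02,-0.05,0],[0,0,0]],
  [[-0.02,-0.05,0],[0,0,0]],
  [[-0.02,-0.05,0],[0,0,0]],
  [[-0.02,-0.04,0],[0,0,0]],
  [[0,0,0],[0,0,0]],
  [[0,0,0],[0,0,0]],
])

```text
time_s: 1.55
eef_pos: [0.3995, 0.2032, 0.2556]
tcp_rot: [0.001, 1.0, 0.0, -0.0]
wrist_force: [-0.3, 0.1, -0.3]
width: 0.702
grasp_force: 0.0
```

Run:
```python
from h import *
c,im=shot("wrist","w1"); o=arm.get_obs(); print(o["eef_pos"],R.from_quat(o["tcp_rot"]).as_matrix().round(4),o["width"],o["joints"])
for p in [(.433,.103,.185),(.4915,.103,.042),(.6155,.187,.166)]: print(proj(c,np.array(p)))
```

```text
[0.39899426 0.20445755 0.25547334] [[-1.e+00 -3.e-04 -4.e-04]
 [-3.e-04  1.e+00  3.e-04]
 [ 4.e-04  3.e-04 -1.e+00]] 0.6997323834073881 [-0.83947396 -0.0363133   0.28787013  1.72830897  0.00992574  1.44832599
  1.01805168]
[169.94286046 242.1148168 ]
[209.51083871 242.08787162]
[265.53400915 384.06458162]
```

View pics/w1.png

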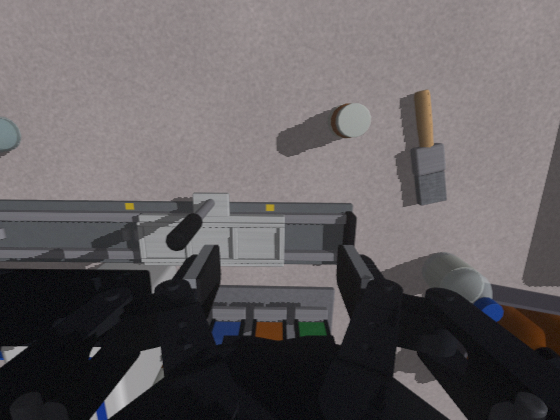

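Wrist view: the black handle sleeve runs from (212,203) to its top at about (178,238), roughly 7 mm further +y than the top-view estimate. I'll triangulate it.

Run:
```python
from h import *
c=cam("wrist"); im=cv2.imread("pics/w1.png"); g=im.max(axis=2)
m=(g<45).astype(np.uint8); k=np.zeros_like(m); k[195:252,162:222]=m[195:252,162:222]
n,l,s,ce=cv2.connectedComponentsWithStats(k)
for i in range(1,n):
    if s[i,4]>30: print(s[i],ce[i])
i=1+np.argmax(s[1:,4]); pts=np.argwhere(l==i)[:,::-1].astype(np.float32); bp=cv2.boxPoints(cv2.minAreaRect(pts)); print(bp)
# axis points: project candidate verticals
for y in (.103,.106,.109,.112):
  for x in (.431,.435): print(x,y,proj(c,np.array([x,y,.185])).round(1),proj(c,np.array([x,y,.122])).round(1))
hsv=cv2.cvtColor(im,cv2.COLOR_BGR2HSV)
m=cv2.inRange(hsv,(17,130,120),(32,255,255)); n,l,s,ce=cv2.connectedComponentsWithStats(m)
for i in range(1,n):
    if s[i,4]>15: print("yel",ce[i],plane(c,*ce[i],.03).round(4))
```

```text
[166 213  36  38 736] [183.60190217 232.00951087]
[211 246   8   6  37] [215.02702703 248.86486486]
[[162.50002 240.50002]
 [192.50002 210.50002]
 [206.50002 224.50002]
 [176.50002 254.50002]]
0.431 0.103 [168.3 240.4] [188.6 219.3]
0.435 0.103 [168.7 244.5] [188.9 222.7]
0.431 0.106 [171.5 240.4] [191.3 219.3]
0.435 0.106 [172.  244.5] [191.6 222.7]
0.431 0.109 [174.8 240.4] [194.  219.3]
0.435 0.109 [175.2 244.5] [194.2 222.7]
0.431 0.112 [178.1 240.4] [196.6 219.3]
0.435 0.112 [178.5 244.5] [196.9 222.7]
yel [129.19642857 205.83928571] [ 0.44   -0.0103  0.03  ]
yel [269.5        207.11111111] [0.4423 0.1911 0.03  ]
```

>>> send_rows([
  [[-0.017,-0.048,0],[0,0,0]],
  [[-0.016,-0.0475,0],[0,0,0]],
  [[0,0,0],[0,0,0]],
  [[0,0,0.035],[0,0,0]],
  [[0,0,0.035],[0,0,0]],
  [[0,0,0.035],[0,0,0]],
  [[0,0,0],[0,0,0]],
  [[0,0,0],[0,0,0]],
])

```text
time_s: 2.4
eef_pos: [0.4317, 0.1105, 0.151]
tcp_rot: [-0.001, 1.0, -0.0, -0.001]
wrist_force: [0.1, 0.9, 0.6]
width: 0.703
grasp_force: 0.0
```

>>> send_rows([
  [[0,0,0],[0,0,0]],
  [[0,0,0],[0,0,0]],
  [[0,0,0],[0,0,0]],
  [[0,0,0],[0,0,0]],
  [[0,0,0],[0,0,0]],
  [[0,0,0],[0,0,0]],
], grip=0.0, grip_force=30)

```text
time_s: 3.0
eef_pos: [0.432, 0.1095, 0.1507]
tcp_rot: [-0.0, 1.0, 0.0, 0.0]
wrist_force: [-0.7, 0.2, 0.4]
width: -0.002
grasp_force: 0.0
```

Run:
```python
from h import *
o=arm.get_obs(); print(o["eef_pos"],o["width"]*85.4,o["grasp_force"],o["wrist_force"],o["ft_torque"])
shot("scene","s1"); im=cv2.imread("pics/s1.png"); cv2.imwrite("pics/s1c.png",cv2.resize(im[130:310,200:410],None,fx=2.5,fy=2.5))
```

```text
[0.43204311 0.10946967 0.15070288] -0.19935383138767812 0.0 [-0.71720502  0.21797985  0.42362537] [ 0.03721482 -0.02080463  0.03781651]
```

View pics/s1c.png

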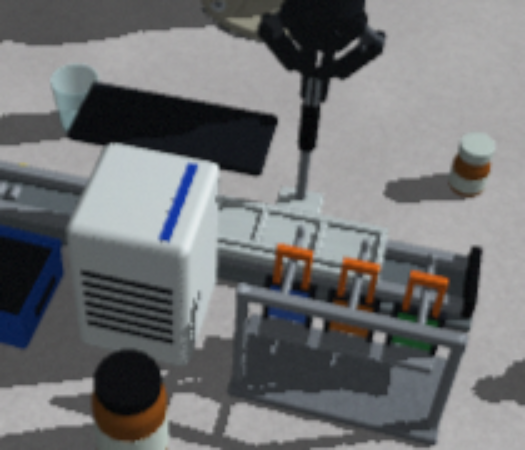

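Run:
```python
from h import *
c=cam("scene"); f=lambda p:((proj(c,np.array(p))-[200,130])*2.5).round(0)
print("tip",f([.432,.1095,.151]))
for x in (.41,.42,.432,.445): print(x,"top",f([x,.1095,.185]),"bot",f([x,.1095,.122]))
shot("top","t1"); im=cv2.imread("pics/t1.png"); 
shot("wrist","w2"); w=cv2.imread("pics/w2.png")
cv2.imwrite("pics/mix.png",np.hstack([cv2.resize(im[190:270,200:280],(400,400)),cv2.resize(w[140:340,180:380],(400,400))]))
```

```text
tip [311. 126.]
0.41 top [317.  88.] bot [312. 132.]
0.42 top [315.  94.] bot [310. 138.]
0.432 top [313. 102.] bot [308. 145.]
0.445 top [311. 110.] bot [306. 153.]
```

View pics/mix.png

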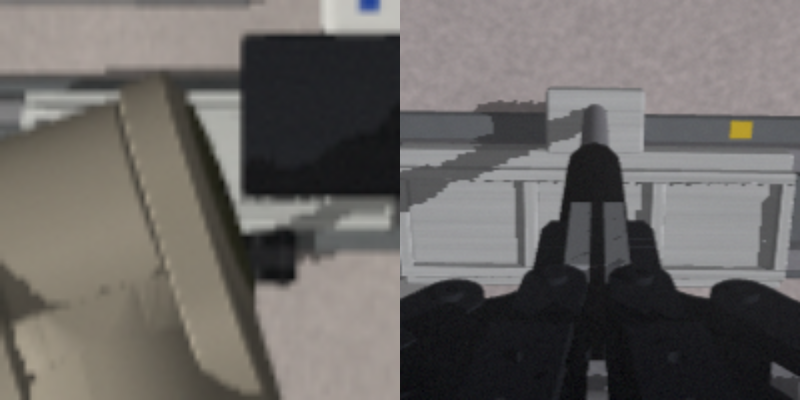

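Run:
```python
from h import *
c=cam("wrist"); print(c[3].round(3).tolist())
print("TCP px",proj(c,np.array(arm.get_obs()["eef_pos"])))
for uv in [(276.5,212),(276.5,215),(277,193)]: print(uv,plane(c,*uv,.122).round(4))
for x in (.42,.432,.445,.455): print(x,[proj(c,np.array([x,.1095,z])).round(0).tolist() for z in (.06,.122,.15)])
w=cv2.imread("pics/w2.png"); cv2.imwrite("pics/w2c.png",cv2.resize(w[170:300,220:350],(780,780)[:1]*2 and (590,590),interpolation=cv2.INTER_CUBIC))
b=w[:,277].max(axis=1); print(b[180:280].tolist())
```

```text
[[0.002, 0.964, 0.264, 0.364], [1.0, -0.002, -0.001, 0.109], [-0.0, 0.264, -0.964, 0.33], [0.0, 0.0, 0.0, 1.0]]
TCP px [279.37711449 234.96989356]
(276.5, 212) [0.4247 0.1074 0.122 ]
(276.5, 215) [0.4271 0.1074 0.122 ]
(277, 193) [0.4103 0.1078 0.122 ]
0.42 [[279.0, 189.0], [279.0, 206.0], [279.0, 217.0]]
0.432 [[279.0, 201.0], [279.0, 221.0], [279.0, 235.0]]
0.445 [[279.0, 214.0], [279.0, 238.0], [279.0, 253.0]]
0.455 [[279.0, 224.0], [279.0, 250.0], [279.0, 267.0]]
[149, 147, 154, 142, 113, 149, 158, 162, 161, 165, 162, 163, 98, 82, 82, 84, 85, 81, 82, 83, 84, 84, 84, 83, 84, 85, 82, 83, 85, 85, 83, 46, 35, 28, 32, 30, 30, 32, 29, 30, 33, 33, 31, 31, 35, 30, 28, 26, 30, 31, 30, 30, 30, 31, 31, 33, 32, 32, 30, 33, 29, 35, 33, 29, 34, 30, 33, 31, 34, 30, 30, 33, 30, 29, 28, 28, 32, 31, 31, 28, 29, 27, 29, 32, 26, 31, 31, 28, 28, 27, 28, 32, 33, 40, 33, 26, 26, 27, 27, 23]
```

View pics/w2c.png

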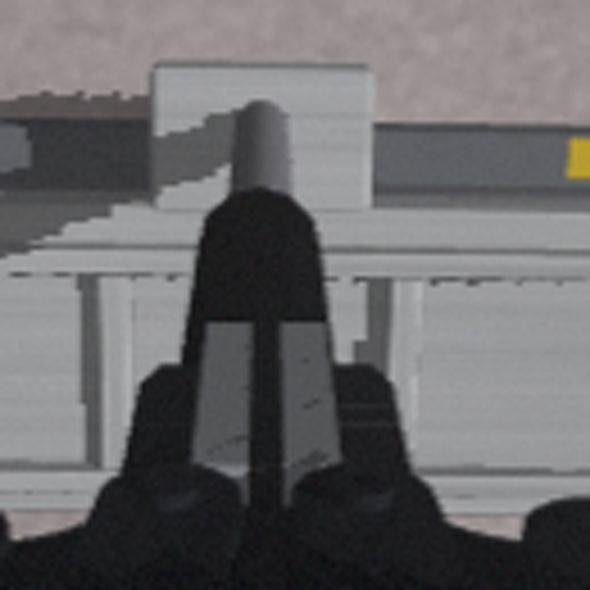

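>>> send_rows([
  [[0,0,0],[0,0,0]],
  [[0,0,0],[0,0,0]],
  [[0,0,0],[0,0,0]],
  [[0,0,0],[0,0,0]],
], grip=0.05)

```text
time_s: 3.55
eef_pos: [0.432, 0.1095, 0.1506]
tcp_rot: [-0.0, 1.0, -0.0, -0.0]
wrist_force: [0.1, 0.3, -0.5]
width: 0.585
grasp_force: 0.0
```

Run:
```python
from h import *
o=arm.get_obs(); print(o["eef_pos"],o["width"]*85.4,o["wrist_force"])
c,w=shot("wrist","w3"); c,s=shot("scene","s3")
cv2.imwrite("pics/mix3.png",np.hstack([cv2.resize(w[170:300,215:345],(400,400),interpolation=cv2.INTER_CUBIC),cv2.resize(s[120:220,275:375],(400,400),interpolation=cv2.INTER_CUBIC)]))
```

```text
[0.43199657 0.10946726 0.15057455] 49.91915120082324 [ 0.09374041  0.29490668 -0.4643942 ]
```

View pics/mix3.png

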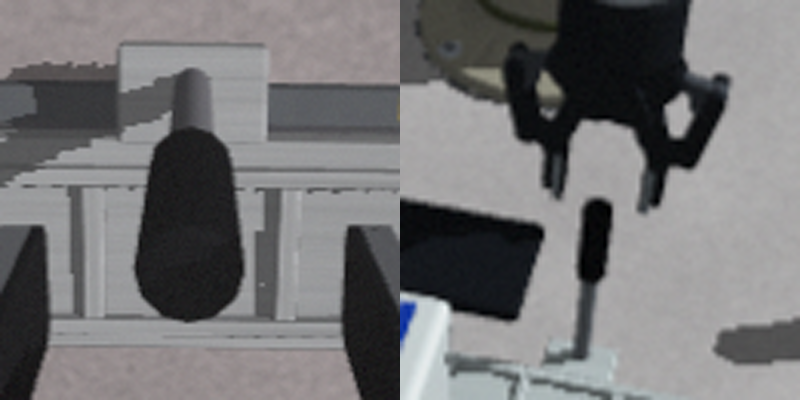

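Run:
```python
from h import *
c=cam("scene"); print([proj(c,np.array([.432,.1095+s,z])).round(1).tolist() for z in (.151,.165,.185,.2,.21) for s in (-.03,.03)])
print(arm.camera_info("wrist"))
```

```text
[[313.1, 178.3], [335.5, 182.3], [313.5, 174.4], [336.0, 178.4], [314.0, 168.8], [336.9, 172.7], [314.4, 164.4], [337.5, 168.4], [314.6, 161.5], [337.9, 165.4]]
{'fov_y': 71.44004081956255, 'cx': 278.1482593967266, 'cy': 206.57387974435105, 'mount': array([[-2.04721480e-03, -9.64385687e-01, -2.64492071e-01,
         6.83809469e-02],
       [ 9.99997825e-01, -1.86915316e-03, -9.24888969e-04,
        -5.91838284e-04],
       [ 3.97573492e-04, -2.64493390e-01,  9.64387416e-01,
        -1.79156776e-01],
       [ 0.00000000e+00,  0.00000000e+00,  0.00000000e+00,
         1.00000000e+00]])}
```

Measured in both views, the real fingertips sit about 35 mm above the reported TCP: tips at z≈0.185 with TCP at 0.151. I'll go 40 mm lower and grip again.

>>> send_rows([
  [[0,-0.002,0.02],[0,0,0]],
  [[-0.001,0,0.02],[0,0,0]],
  [[0,0,0],[0,0,0]],
  [[0,0,0],[0,0,0]],
])

```text
time_s: 4.05
eef_pos: [0.4329, 0.1074, 0.1109]
tcp_rot: [-0.0, 1.0, -0.0, -0.0]
wrist_force: [0.5, -1.0, 0.0]
width: 0.585
grasp_force: 0.0
```

>>> send_rows([
  [[0,0,0],[0,0,0]],
  [[0,0,0],[0,0,0]],
  [[0,0,0],[0,0,0]],
  [[0,0,0],[0,0,0]],
  [[0,0,0],[0,0,0]],
], grip=0.0, grip_force=30)

```text
time_s: 4.55
eef_pos: [0.4337, 0.1078, 0.1116]
tcp_rot: [-0.0, 1.0, 0.0, 0.001]
wrist_force: [-1.2, -0.3, 5.5]
width: 0.226
grasp_force: 29.2
```

>>> send_rows([
  [[0,0.01,0],[0,0,0]],
  [[0,0.015,0],[0,0,0]],
  [[0,0.015,0],[0,0,0]],
  [[0,0.015,0],[0,0,0]],
  [[0,0.012,0],[0,0,0]],
  [[0,0.007,0],[0,0,0]],
  [[0,0.003,0],[0,0,0]],
  [[0,0,0],[0,0,0]],
])

```text
time_s: 5.35
eef_pos: [0.4348, 0.1865, 0.1117]
tcp_rot: [-0.001, 1.0, 0.001, 0.002]
wrist_force: [5.9, 3.8, 3.0]
width: 0.224
grasp_force: 29.5
```

>>> send_rows([
  [[0,0.002,0],[0,0,0]],
  [[0,0,0],[0,0,0]],
])

```text
time_s: 5.55
eef_pos: [0.4348, 0.188, 0.1116]
tcp_rot: [-0.0, 1.0, 0.001, 0.002]
wrist_force: [6.9, 2.4, 4.0]
width: 0.227
grasp_force: 29.6
```

>>> send_rows([
  [[0,0.003,0],[0,0,0]],
  [[0,0,0],[0,0,0]],
])

```text
time_s: 5.75
eef_pos: [0.4348, 0.1904, 0.1116]
tcp_rot: [-0.0, 1.0, 0.001, 0.002]
wrist_force: [6.3, 0.0, 4.8]
width: 0.227
grasp_force: 29.7
```

>>> send_rows([
  [[0,0,0],[0,0,0]],
  [[0,0,0],[0,0,0]],
  [[0,0,0],[0,0,0]],
  [[0,0,-0.04],[0,0,0]],
  [[0,0,-0.04],[0,0,0]],
  [[0,0,-0.04],[0,0,0]],
  [[0,0,0],[0,0,0]],
], grip=0.05)

```text
time_s: 6.45
eef_pos: [0.4352, 0.1908, 0.2359]
tcp_rot: [-0.0, 1.0, 0.002, 0.003]
wrist_force: [0.4, -0.2, 0.3]
width: 0.585
grasp_force: 0.0
```

>>> send_rows([
  [[-0.038,0,0],[0,0,0]],
  [[-0.038,0,0],[0,0,0]],
  [[-0.038,0,0],[0,0,0]],
  [[-0.038,0,0],[0,0,0]],
  [[-0.038,0,0],[0,0,0]],
  [[-0.035,0,0],[0,0,0]],
  [[0,0,0],[0,0,0]],
  [[0,0,0],[0,0,0]],
])

```text
time_s: 7.25
eef_pos: [0.6578, 0.1892, 0.2284]
tcp_rot: [0.0, 1.0, -0.001, -0.001]
wrist_force: [0.2, -0.4, 0.2]
width: 0.585
grasp_force: 0.0
```

Run:
```python
from h import *
c,w=shot("wrist","w4"); o=arm.get_obs(); print(o["eef_pos"],R.from_quat(o["tcp_rot"]).as_matrix().round(4).tolist(),o["width"]*85.4)
hsv=cv2.cvtColor(w,cv2.COLOR_BGR2HSV)
m=cv2.inRange(hsv,(3,180,90),(16,255,255)); n,l,s,ce=cv2.connectedComponentsWithStats(m)
for i in range(1,n):
    if s[i,4]>60: print("or",s[i],ce[i].round(1),plane(c,*ce[i],.166).round(4))
```

```text
[0.65741306 0.1895298  0.22960009] [[-1.0, -0.0001, -0.0017], [-0.0001, 1.0, -0.0005], [0.0017, -0.0005, -1.0]] 50.24624257432005
or [182 149  51  14 533] [207.  156.5] [0.6129 0.1299 0.166 ]
or [258 150  41  14 451] [277.9 157.8] [0.614  0.1881 0.166 ]
or [329 151  45  14 424] [352.4 158.3] [0.6146 0.2492 0.166 ]
or [111 252  49  42 882] [141.4 268.2] [0.7134 0.0635 0.166 ]
```

View pics/w4.png

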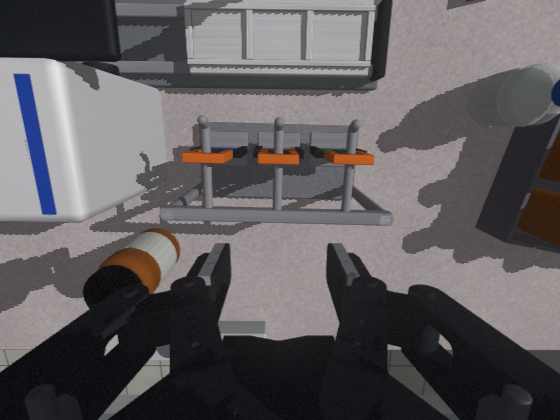

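w4 shows the three orange stirrup bars at about (203,158), (278,158) and (353,158), giving world y≈0.126, 0.188, 0.250 and x≈0.616. The middle pocket is centred on column 279, so y≈0.190. First I take the blue frame on the −y peg.

>>> send_rows([
  [[0.0205,-0.032,0],[0,0,0]],
  [[0.0205,-0.032,0],[0,0,0]],
  [[0,0,0.02],[0,0,0]],
  [[0,0,0.02],[0,0,0]],
  [[0,0,0],[0,0,0]],
  [[0,0,0],[0,0,0]],
], grip=0.046)

```text
time_s: 7.9
eef_pos: [0.6162, 0.1263, 0.1915]
tcp_rot: [-0.001, 1.0, 0.0, 0.0]
wrist_force: [0.7, -1.2, 0.2]
width: 0.54
grasp_force: 0.0
```

Run:
```python
from h import *
c,w=shot("wrist","w5"); o=arm.get_obs(); p=np.array(o["eef_pos"]); print(p,o["tcp_rot"].round(4))
f=lambda q:proj(c,np.array(q)).round(1).tolist()
print("stirrup corners",[f([.616+a,.126+b,.166]) for a in(-.004,.004) for b in (-.017,.017)])
hsv=cv2.cvtColor(w,cv2.COLOR_BGR2HSV)
m=cv2.inRange(hsv,(3,180,90),(16,255,255)); n,l,s,ce=cv2.connectedComponentsWithStats(m)
for i in range(1,n):
    if s[i,4]>60: print("or",s[i])
```

```text
[0.61691777 0.12622176 0.19211519] [-6.e-04  1.e+00  5.e-04  7.e-04]
stirrup corners [[255.6, 217.1], [301.9, 217.1], [255.9, 227.4], [301.7, 227.4]]
or [321 190  34   9 240]
or [256 199  46  27 756]
or [330 200  56  27 770]
or [400 200  70  27 685]
```

>>> send_rows([
  [[0,0,0.03],[0,0,0]],
  [[0,0,0.03],[0,0,0]],
  [[0,0,0.026],[0,0,0]],
  [[0,0,0],[0,0,0]],
  [[0,0,0],[0,0,0]],
])

```text
time_s: 8.45
eef_pos: [0.6175, 0.1258, 0.106]
tcp_rot: [-0.0, 1.0, 0.0, 0.0]
wrist_force: [0.6, 0.2, -0.0]
width: 0.541
grasp_force: 0.0
```

>>> send_rows([
  [[0,0,0],[0,0,0]],
  [[0,0,0],[0,0,0]],
  [[0,0,0],[0,0,0]],
  [[0,0,0],[0,0,0]],
  [[0,0,0],[0,0,0]],
], grip=0.02, grip_force=35)

```text
time_s: 8.95
eef_pos: [0.6187, 0.1259, 0.1071]
tcp_rot: [-0.0, 1.0, 0.001, 0.002]
wrist_force: [0.6, 0.5, 7.3]
width: 0.387
grasp_force: 35.7
```

>>> send_rows([
  [[0,0,-0.01],[0,0,0]],
  [[0,0,-0.01],[0,0,0]],
  [[0,0,0],[0,0,0]],
  [[0,0,0],[0,0,0]],
])

```text
time_s: 9.35
eef_pos: [0.6171, 0.1255, 0.1249]
tcp_rot: [-0.0, 1.0, 0.0, 0.0]
wrist_force: [0.7, -0.4, -2.6]
width: 0.387
grasp_force: 35.1
```

Run:
```python
from h import *
c,w=shot("wrist","w6"); o=arm.get_obs(); p=np.array(o["eef_pos"]); print(p,o["tcp_rot"].round(4),o["wrist_force"],o["ft_torque"],o["width"]*85.4)
hsv=cv2.cvtColor(w,cv2.COLOR_BGR2HSV)
m=cv2.inRange(hsv,(3,180,90),(16,255,255)); n,l,s,ce=cv2.connectedComponentsWithStats(m)
for i in range(1,n):
    if s[i,4]>60: print("or",s[i])
cv2.imwrite("pics/w6c.png",cv2.resize(w[130:330,180:400],(660,600)))
```

```text
[0.61680639 0.1254903  0.12442482] [-1.e-04  1.e+00 -0.e+00 -2.e-04] [-0.05310911  0.07074451 -2.76681132] [-0.02766359 -0.02137351  0.01727147] 33.30129234721316
or [333 204  54  16 652]
or [ 347  222   87   45 1933]
or [ 438  222  117   46 2075]
or [479 223  18  19 174]
or [ 242  228   73   53 2282]
or [154 348  28  32 313]
```

View pics/w6c.png

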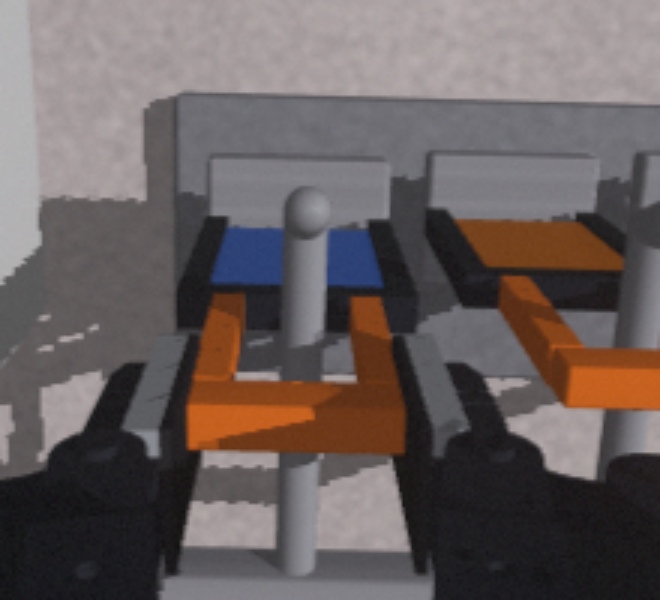

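The blue frame is held upright with the bar between the fingers, and the weight reads 2.7 N. Next I draw it off the peg to pocket 1.

>>> send_rows([
  [[0.015,0,0],[0,0,0]],
  [[0.025,0,0],[0,0,0]],
  [[0.025,0,0],[0,0,0]],
  [[0.025,0,0],[0,0,0]],
  [[0.025,-0.001,0],[0,0,0]],
  [[0.0095,0,0],[0,0,0]],
  [[0,0,0],[0,0,0]],
  [[0,0,0],[0,0,0]],
])

```text
time_s: 10.2
eef_pos: [0.4933, 0.1246, 0.1248]
tcp_rot: [-0.0, 1.0, 0.0, 0.0]
wrist_force: [0.1, 0.6, -1.9]
width: 0.383
grasp_force: 35.1
```

Run:
```python
from h import *
o=arm.get_obs(); p=np.array(o["eef_pos"]); print(p,o["tcp_rot"].round(4),o["wrist_force"])
c,w=shot("wrist","w7"); cs,s=shot("scene","s7")
cv2.imwrite("pics/mix7.png",np.hstack([cv2.resize(w[130:330,180:380],(400,400)),cv2.resize(s[170:270,270:370],(400,400),interpolation=cv2.INTER_CUBIC)]))
```

```text
[0.49326506 0.12461448 0.12476808] [-1.e-04  1.e+00  1.e-04  4.e-04] [ 0.10437907  0.58895637 -1.90317487]
```

View pics/mix7.png

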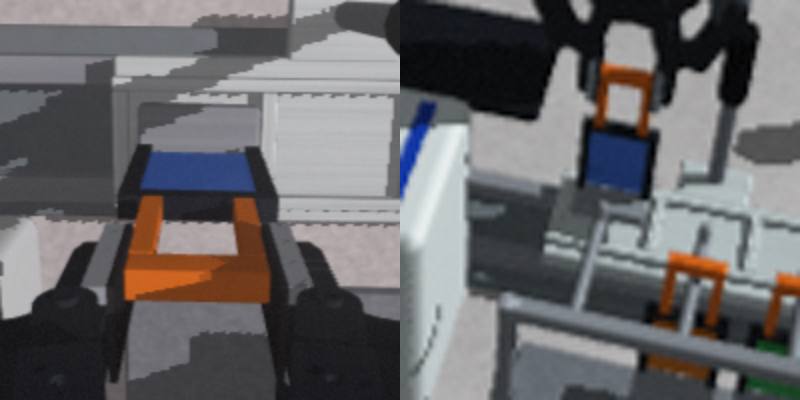

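Run:
```python
from h import *
w=cv2.imread("pics/w7.png"); g=cv2.cvtColor(w,cv2.COLOR_BGR2GRAY)
print("foot col 262-275",[(r,int(g[r,258:278].mean())) for r in range(160,210)])
print("neighbour pocket col 330-345",[(r,int(g[r,330:350].mean())) for r in range(160,245)])
print("cols at row 188-192",[(cc,int(g[186:192,cc].mean())) for cc in range(235,325)])
```

```text
foot col 262-275 [(160, 184), (161, 180), (162, 174), (163, 159), (164, 141), (165, 133), (166, 132), (167, 125), (168, 94), (169, 102), (170, 109), (171, 109), (172, 108), (173, 105), (174, 105), (175, 98), (176, 107), (177, 125), (178, 138), (179, 139), (180, 152), (181, 105), (182, 71), (183, 73), (184, 75), (185, 76), (186, 77), (187, 86), (188, 101), (189, 108), (190, 106), (191, 105), (192, 116), (193, 127), (194, 129), (195, 129), (196, 130), (197, 129), (198, 129), (199, 133), (200, 135), (201, 134), (202, 132), (203, 128), (204, 127), (205, 124), (206, 79), (207, 70), (208, 68), (209, 68)]
neighbour pocket col 330-345 [(160, 163), (161, 185), (162, 185), (163, 189), (164, 190), (165, 188), (166, 187), (167, 186), (168, 186), (169, 139), (170, 183), (171, 193), (172, 187), (173, 181), (174, 180), (175, 182), (176, 121), (177, 141), (178, 169), (179, 185), (180, 186), (181, 186), (182, 189), (183, 186), (184, 182), (185, 180), (186, 183), (187, 185), (188, 183), (189, 184), (190, 187), (191, 187), (192, 188), (193, 188), (194, 187), (195, 187), (196, 183), (197, 184), (198, 18
[... 932 characters left out ...]
 78), (267, 91), (268, 105), (269, 107), (270, 113), (271, 114), (272, 113), (273, 115), (274, 120), (275, 124), (276, 124), (277, 124), (278, 126), (279, 130), (280, 133), (281, 134), (282, 133), (283, 133), (284, 133), (285, 132), (286, 133), (287, 133), (288, 133), (289, 133), (290, 133), (291, 133), (292, 133), (293, 133), (294, 134), (295, 134), (296, 134), (297, 133), (298, 133), (299, 134), (300, 133), (301, 133), (302, 134), (303, 134), (304, 134), (305, 134), (306, 134), (307, 135), (308, 140), (309, 139), (310, 116), (311, 149), (312, 192), (313, 183), (314, 180), (315, 183), (316, 186), (317, 191), (318, 196), (319, 183), (320, 184), (321, 185), (322, 184), (323, 184), (324, 185)]
```

>>> send_rows([
  [[-0.0025,0,0],[0,0,0]],
  [[0,0,0.006],[0,0,0]],
  [[0,0,0.006],[0,0,0]],
  [[0,0,0.004],[0,0,0]],
  [[0,0,0.0015],[0,0,0]],
  [[0,0,0],[0,0,0]],
  [[0,0,0],[0,0,0]],
])

```text
time_s: 11.0
eef_pos: [0.4955, 0.1251, 0.1075]
tcp_rot: [-0.0, 1.0, 0.0, 0.001]
wrist_force: [0.5, 2.1, 2.9]
width: 0.387
grasp_force: 36.1
```

>>> send_rows([
  [[0,0,0.0015],[0,0,0]],
  [[0,0,0],[0,0,0]],
  [[0,0,0],[0,0,0]],
])

```text
time_s: 11.3
eef_pos: [0.4965, 0.1258, 0.107]
tcp_rot: [-0.001, 1.0, 0.001, 0.002]
wrist_force: [0.4, 3.2, 9.9]
width: 0.388
grasp_force: 36.5
```

Run:
```python
from h import *
c,w=shot("wrist","w8"); o=arm.get_obs(); print(o["eef_pos"],o["tcp_rot"].round(4),o["ft_torque"])
cv2.imwrite("pics/w8c.png",cv2.resize(w[150:270,220:350],(780,720),interpolation=cv2.INTER_CUBIC)[:600])
```

```text
[0.49648585 0.12578162 0.10700263] [-7.0e-04  1.0e+00  9.0e-04  1.7e-03] [ 0.10532503 -0.07378272  0.01659193]
```

View pics/w8c.png

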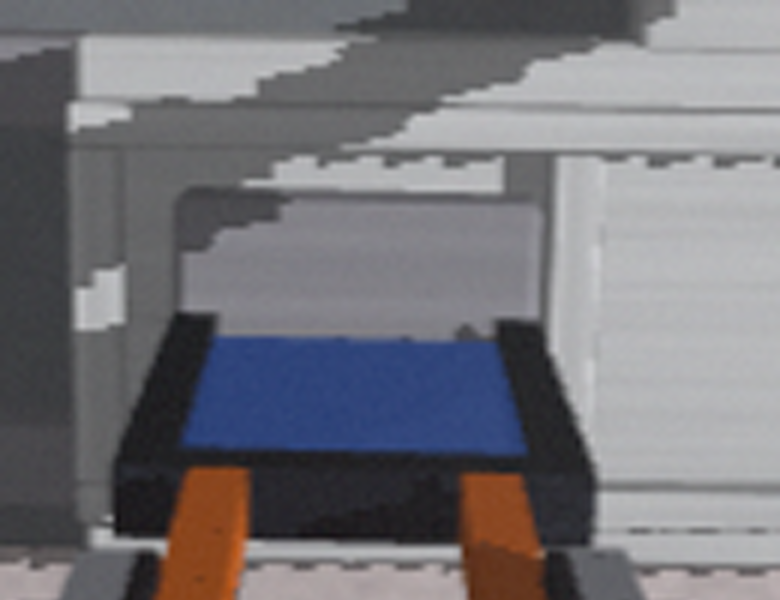

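The foot spans columns 172–548 and the pocket 123–555, so the frame is about 3 mm too far +y and touching the divider lip. I'll raise it, shift it, and lower it again.

>>> send_rows([
  [[0,0,-0.006],[0,0,0]],
  [[0,-0.003,0],[0,0,0]],
  [[0,0,0],[0,0,0]],
  [[0,0,0.003],[0,0,0]],
  [[0,0,0.003],[0,0,0]],
  [[0,0,0],[0,0,0]],
  [[0,0,0],[0,0,0]],
])

```text
time_s: 12.05
eef_pos: [0.4973, 0.1227, 0.1084]
tcp_rot: [-0.0, 1.0, 0.001, 0.003]
wrist_force: [-2.9, 2.2, 19.3]
width: 0.384
grasp_force: 42.0
```

>>> send_rows([
  [[0,0,0.0015],[0,0,0]],
  [[0,0,0],[0,0,0]],
  [[0,0,0],[0,0,0]],
])

```text
time_s: 12.35
eef_pos: [0.4983, 0.1233, 0.1081]
tcp_rot: [-0.001, 1.0, 0.002, 0.004]
wrist_force: [-3.4, 2.6, 26.4]
width: 0.386
grasp_force: 41.9
```

>>> send_rows([
  [[0,0,-0.003],[0,0,0]],
  [[0,0,-0.0015],[0,0,0]],
  [[0,0,0],[0,0,0]],
])

```text
time_s: 12.65
eef_pos: [0.4955, 0.1221, 0.1088]
tcp_rot: [-0.0, 1.0, 0.0, 0.001]
wrist_force: [2.1, 3.0, 5.2]
width: 0.387
grasp_force: 40.5
```

Run:
```python
from h import *
c,w=shot("wrist","w9"); o=arm.get_obs(); print(o["eef_pos"],o["wrist_force"],o["tcp_rot"].round(4))
cv2.imwrite("pics/w9c.png",cv2.resize(w[150:270,220:350],(780,720),interpolation=cv2.INTER_CUBIC)[:600])
```

```text
[0.49545142 0.12201951 0.10879003] [1.82882012 3.29466482 4.97826093] [-4.e-04  1.e+00  3.e-04  5.e-04]
```

View pics/w9c.png

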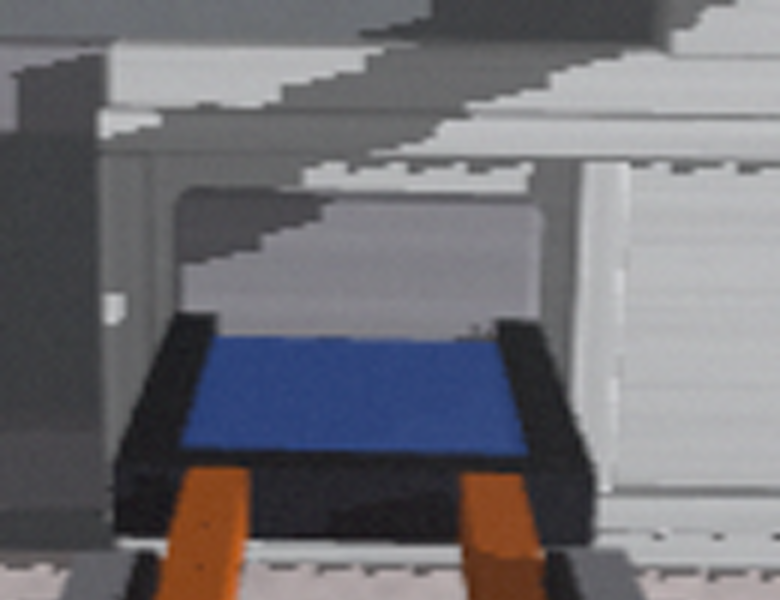

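The foot now lies inside the pocket on all sides and is resting on the floor, so I release it and rise.

>>> send_rows([
  [[0,0,0],[0,0,0]],
  [[0,0,0],[0,0,0]],
  [[0,0,0],[0,0,0]],
  [[0,0,0],[0,0,0]],
], grip=0.045)

```text
time_s: 13.1
eef_pos: [0.4953, 0.125, 0.1092]
tcp_rot: [-0.002, 1.0, 0.002, 0.001]
wrist_force: [0.5, 12.0, 6.4]
width: 0.525
grasp_force: 5.5
```

>>> send_rows([
  [[0,0,-0.03],[0,0,0]],
  [[0,0,-0.03],[0,0,0]],
  [[0,0,-0.03],[0,0,0]],
  [[0,0,0],[0,0,0]],
  [[0,0,0],[0,0,0]],
])

```text
time_s: 13.6
eef_pos: [0.4948, 0.121, 0.1982]
tcp_rot: [0.0, 1.0, -0.0, -0.0]
wrist_force: [-0.8, -0.0, 0.0]
width: 0.526
grasp_force: 0.0
```

Run:
```python
from h import *
o=arm.get_obs(); print(o["eef_pos"],o["wrist_force"],o["tcp_rot"].round(4))
c,w=shot("wrist","w10")
hsv=cv2.cvtColor(w,cv2.COLOR_BGR2HSV)
m=cv2.inRange(hsv,(3,180,90),(16,255,255)); n,l,s,ce=cv2.connectedComponentsWithStats(m)
for i in range(1,n):
    if s[i,4]>60:
        a=s[i]; print("or",a, plane(c,a[0]+a[2]/2,a[1]+a[3],.164).round(4))
```

```text
[0.49476216 0.12099649 0.19816266] [-0.83729785 -0.02821946  0.02517025] [ 2.e-04  1.e+00 -2.e-04 -3.e-04]
or [260 195  44  24 636] [0.4947 0.1231 0.164 ]
or [320 286   9  23  81] [0.5739 0.1588 0.164 ]
or [328 313   6  19  64] [0.5966 0.1653 0.164 ]
or [431 332  15  22 147] [0.6194 0.2607 0.164 ]
```

>>> send_rows([
  [[-0.03,0.017,0],[0,0,0]],
  [[-0.03,0.017,0],[0,0,0]],
  [[-0.03,0.017,0],[0,0,0]],
  [[-0.032,0.016,0],[0,0,0]],
  [[0,0,0],[0,0,0]],
  [[0,0,0],[0,0,0]],
  [[0,0,0],[0,0,0]],
])

```text
time_s: 14.35
eef_pos: [0.6161, 0.1875, 0.1976]
tcp_rot: [0.0, 1.0, -0.001, -0.001]
wrist_force: [0.3, 0.0, -0.6]
width: 0.528
grasp_force: 0.0
```

```bash
cat >> h.py <<'E'
def orange(w,c,z):
    hsv=cv2.cvtColor(w,cv2.COLOR_BGR2HSV)
    m=cv2.inRange(hsv,(3,180,90),(16,255,255)); n,l,s,ce=cv2.connectedComponentsWithStats(m)
    for i in range(1,n):
        if s[i,4]>60: a=s[i]; print("or",a, "left",plane(c,a[0],a[1]+a[3],z).round(4),"right",plane(c,a[0]+a[2],a[1]+a[3],z).round(4))
E
python3 - <<'E'
from h import *
o=arm.get_obs(); print(o["eef_pos"],o["wrist_force"],o["tcp_rot"].round(4))
c,w=shot("wrist","w11"); orange(w,c,.166)
E
```

```text
[0.61614073 0.18745608 0.19757081] [ 0.29493118  0.00287733 -0.58152059] [ 4.e-04  1.e+00 -5.e-04 -1.e-03]
or [154  30  67  30 858] left [0.5052 0.1051 0.166 ] right [0.5054 0.1493 0.166 ]
or [173  46  13  14 112] left [0.5053 0.1177 0.166 ] right [0.5053 0.1262 0.166 ]
or [261 189  14   8 101] left [0.5981 0.1739 0.166 ] right [0.5981 0.1843 0.166 ]
or [287 189  12   8  83] left [0.5982 0.1932 0.166 ] right [0.5982 0.2021 0.166 ]
or [258 198  44  26 697] left [0.6192 0.1713 0.166 ] right [0.6193 0.2047 0.166 ]
or [335 200  49  25 636] left [0.6201 0.2299 0.166 ] right [0.6202 0.2671 0.166 ]
```

>>> send_rows([
  [[0,0,0.03],[0,0,0]],
  [[0,0,0.03],[0,0,0]],
  [[0,0,0.032],[0,0,0]],
  [[0,0,0],[0,0,0]],
  [[0,0,0],[0,0,0]],
])

```text
time_s: 14.9
eef_pos: [0.6166, 0.1883, 0.1076]
tcp_rot: [0.0, 1.0, 0.0, -0.0]
wrist_force: [0.2, -0.2, 1.0]
width: 0.526
grasp_force: 0.0
```

>>> send_rows([
  [[0,0,0],[0,0,0]],
  [[0,0,0],[0,0,0]],
  [[0,0,0],[0,0,0]],
  [[0,0,0],[0,0,0]],
  [[0,0,0],[0,0,0]],
], grip=0.02, grip_force=35)

```text
time_s: 15.4
eef_pos: [0.6184, 0.1887, 0.1091]
tcp_rot: [-0.0, 1.0, 0.001, 0.002]
wrist_force: [-0.3, -0.3, 7.1]
width: 0.383
grasp_force: 35.8
```

>>> send_rows([
  [[0,0,-0.01],[0,0,0]],
  [[0,0,-0.01],[0,0,0]],
  [[0,0,0],[0,0,0]],
  [[0,0,0],[0,0,0]],
])

```text
time_s: 15.8
eef_pos: [0.6172, 0.1886, 0.127]
tcp_rot: [-0.0, 1.0, 0.0, 0.0]
wrist_force: [-0.1, 0.5, -2.0]
width: 0.387
grasp_force: 35.1
```

>>> send_rows([
  [[0.015,0,0],[0,0,0]],
  [[0.025,0,0],[0,0,0]],
  [[0.025,0,0],[0,0,0]],
  [[0.025,0,0],[0,0,0]],
  [[0.02,0,0],[0,0,0]],
  [[0.0115,0,0],[0,0,0]],
  [[0,0,0],[0,0,0]],
  [[0,0,0],[0,0,0]],
])

```text
time_s: 16.6
eef_pos: [0.4961, 0.1886, 0.1267]
tcp_rot: [-0.0, 1.0, 0.0, 0.0]
wrist_force: [-0.6, -0.1, -1.4]
width: 0.387
grasp_force: 35.1
```

>>> send_rows([
  [[0,0,0.006],[0,0,0]],
  [[0,0,0.004],[0,0,0]],
  [[0,0,0],[0,0,0]],
  [[0,0,0],[0,0,0]],
])

```text
time_s: 17.0
eef_pos: [0.4956, 0.1882, 0.1162]
tcp_rot: [0.0, 1.0, -0.0, -0.0]
wrist_force: [0.1, -0.1, -1.7]
width: 0.387
grasp_force: 35.1
```

Run:
```python
from h import *
o=arm.get_obs(); print(o["eef_pos"],o["wrist_force"],o["tcp_rot"].round(4))
c,w=shot("wrist","w12"); g=cv2.cvtColor(w,cv2.COLOR_BGR2GRAY)
print("rows",[(r,int(g[r,270:290].mean())) for r in range(166,200)])
for b in ((176,181),(190,196)): print("cols",[(cc,int(g[b[0]:b[1],cc].mean())) for cc in list(range(232,256))+list(range(302,328))])
```

```text
[0.49555945 0.18824341 0.11615421] [ 0.09485818 -0.11509173 -1.65056359] [ 1.e-04  1.e+00 -3.e-04 -3.e-04]
rows [(166, 31), (167, 32), (168, 38), (169, 70), (170, 117), (171, 160), (172, 164), (173, 163), (174, 167), (175, 118), (176, 118), (177, 146), (178, 168), (179, 171), (180, 169), (181, 174), (182, 161), (183, 94), (184, 97), (185, 124), (186, 124), (187, 123), (188, 122), (189, 124), (190, 126), (191, 125), (192, 124), (193, 121), (194, 120), (195, 120), (196, 121), (197, 122), (198, 122), (199, 121)]
cols [(232, 95), (233, 96), (234, 96), (235, 96), (236, 95), (237, 96), (238, 135), (239, 179), (240, 170), (241, 166), (242, 169), (243, 174), (244, 179), (245, 176), (246, 154), (247, 155), (248, 155), (249, 162), (250, 171), (251, 170), (252, 170), (253, 170), (254, 161), (255, 145), (302, 158), (303, 163), (304, 163), (305, 142), (306, 141), (307, 128), (308, 96), (309, 97), (310, 96), (311, 96), (312, 97), (313, 95), (314, 90), (315, 120), (316, 163), (317, 165), (318, 161), (319, 161), (320, 164), (321, 167), (322, 165), (323, 160), (324, 147), (325, 125), (326, 132), (327, 141)]
cols [(232, 105), (233, 78), (234, 96), (235, 96), (236, 96), (237, 94), (238, 93), (239, 101), (240, 98), (241, 95), (242, 94), (243, 96), (244, 96), (245, 90), (246, 85), (247, 95), (248, 87), (249, 79), (250, 109), (251, 123), (252, 122), (253, 122), (254, 122), (255, 122), (302, 124), (303, 123), (304, 124), (305, 124), (306, 125), (307, 130), (308, 129), (309, 106), (310, 97), (311, 96), (312, 96), (313, 92), (314, 102), (315, 148), (316, 175), (317, 169), (318, 168), (319, 171), (320, 173), (321, 177), (322, 183), (323, 171), (324, 171), (325, 171), (326, 170), (327, 170)]
```

>>> send_rows([
  [[0.0005,0.001,0.004],[0,0,0]],
  [[0,0,0.004],[0,0,0]],
  [[0,0,0.001],[0,0,0]],
  [[0,0,0],[0,0,0]],
  [[0,0,0],[0,0,0]],
])

```text
time_s: 17.55
eef_pos: [0.4949, 0.1895, 0.1075]
tcp_rot: [-0.0, 1.0, -0.0, -0.0]
wrist_force: [-0.6, -0.5, -0.8]
width: 0.384
grasp_force: 35.1
```

>>> send_rows([
  [[0,0,0.0005],[0,0,0]],
  [[0,0,0],[0,0,0]],
  [[0,0,0],[0,0,0]],
])

```text
time_s: 17.85
eef_pos: [0.4952, 0.1895, 0.1075]
tcp_rot: [-0.0, 1.0, 0.0, 0.0]
wrist_force: [-1.5, -2.1, 3.9]
width: 0.383
grasp_force: 35.7
```

>>> send_rows([
  [[0,0,0],[0,0,0]],
  [[0,0,0],[0,0,0]],
  [[0,0,0],[0,0,0]],
  [[0,0,-0.03],[0,0,0]],
  [[0,0,-0.03],[0,0,0]],
  [[0,0,-0.03],[0,0,0]],
  [[0,0,0],[0,0,0]],
], grip=0.044)

```text
time_s: 18.55
eef_pos: [0.4973, 0.1903, 0.2014]
tcp_rot: [-0.0, 1.0, 0.002, 0.003]
wrist_force: [0.0, 0.0, 0.4]
width: 0.512
grasp_force: 0.0
```

>>> send_rows([
  [[-0.03,0.015,0],[0,0,0]],
  [[-0.03,0.015,0],[0,0,0]],
  [[-0.03,0.015,0],[0,0,0]],
  [[-0.031,0.016,0],[0,0,0]],
  [[0,0,0],[0,0,0]],
  [[0,0,0],[0,0,0]],
  [[0,0,0],[0,0,0]],
])

```text
time_s: 19.25
eef_pos: [0.6156, 0.2499, 0.1968]
tcp_rot: [0.0, 1.0, -0.0, -0.0]
wrist_force: [-0.1, 0.0, 0.6]
width: 0.517
grasp_force: 0.0
```

Run:
```python
from h import *
o=arm.get_obs(); print(o["eef_pos"],o["wrist_force"],o["tcp_rot"].round(4))
c,w=shot("wrist","w13"); orange(w,c,.166)
```

```text
[0.61557027 0.24988951 0.1968152 ] [-0.062059    0.03298564  0.61279804] [ 2.e-04  1.e+00 -2.e-04 -3.e-04]
or [  57   30   87   31 1354] left [0.5054 0.1042 0.166 ] right [0.5055 0.1613 0.166 ]
or [160  32  65  30 853] left [0.5061 0.1717 0.166 ] right [0.5062 0.2144 0.166 ]
or [177  48  14  13 115] left [0.5056 0.183  0.166 ] right [0.5056 0.1921 0.166 ]
or [258 200  44  26 699] left [0.62   0.2337 0.166 ] right [0.6201 0.2672 0.166 ]
or [552 247   8  22 103] left [0.6565 0.4656 0.166 ] right [0.6565 0.472  0.166 ]
or [ 40 293  57  33 980] left [0.7083 0.0487 0.166 ] right [0.7084 0.0967 0.166 ]
```

>>> send_rows([
  [[-0.001,0.0005,0.03],[0,0,0]],
  [[0,0,0.03],[0,0,0]],
  [[0,0,0.03],[0,0,0]],
  [[0,0,0],[0,0,0]],
  [[0,0,0],[0,0,0]],
])

```text
time_s: 19.8
eef_pos: [0.6167, 0.2509, 0.1082]
tcp_rot: [-0.0, 1.0, 0.0, 0.0]
wrist_force: [-0.1, 0.5, 0.4]
width: 0.514
grasp_force: 0.0
```

>>> send_rows([
  [[0,0,0],[0,0,0]],
  [[0,0,0],[0,0,0]],
  [[0,0,0],[0,0,0]],
  [[0,0,0],[0,0,0]],
  [[0,0,0],[0,0,0]],
], grip=0.02, grip_force=35)

```text
time_s: 20.3
eef_pos: [0.6183, 0.2514, 0.1097]
tcp_rot: [-0.0, 1.0, 0.001, 0.002]
wrist_force: [-1.7, -0.8, 7.4]
width: 0.388
grasp_force: 36.9
```

>>> send_rows([
  [[0,0,-0.01],[0,0,0]],
  [[0,0,-0.01],[0,0,0]],
  [[0,0,0],[0,0,0]],
  [[0,0,0],[0,0,0]],
])

```text
time_s: 20.7
eef_pos: [0.6172, 0.2511, 0.1275]
tcp_rot: [-0.0, 1.0, 0.0, 0.0]
wrist_force: [-0.4, 0.2, -1.3]
width: 0.385
grasp_force: 36.1
```

>>> send_rows([
  [[0.015,0,0],[0,0,0]],
  [[0.025,0,0],[0,0,0]],
  [[0.025,0,0],[0,0,0]],
  [[0.025,0.0025,0],[0,0,0]],
  [[0.02,0.002,0],[0,0,0]],
  [[0.0115,0,0],[0,0,0]],
  [[0,0,0],[0,0,0]],
  [[0,0,0],[0,0,0]],
])

```text
time_s: 21.5
eef_pos: [0.4961, 0.2553, 0.1272]
tcp_rot: [-0.0, 1.0, -0.0, 0.0]
wrist_force: [0.1, 0.2, -1.4]
width: 0.387
grasp_force: 36.1
```

>>> send_rows([
  [[0,0,0.006],[0,0,0]],
  [[0,0,0.004],[0,0,0]],
  [[0,0,0],[0,0,0]],
  [[0,0,0],[0,0,0]],
])

```text
time_s: 21.9
eef_pos: [0.4956, 0.2552, 0.1166]
tcp_rot: [0.0, 1.0, -0.0, -0.0]
wrist_force: [-0.5, 0.5, -2.6]
width: 0.384
grasp_force: 36.0
```

Run:
```python
from h import *
o=arm.get_obs(); print(o["eef_pos"],o["wrist_force"],o["tcp_rot"].round(4))
c,w=shot("wrist","w14"); g=cv2.cvtColor(w,cv2.COLOR_BGR2GRAY)
print("rows",[(r,int(g[r,270:290].mean())) for r in range(166,200)])
for b in ((176,181),(190,196)): print("cols",[(cc,int(g[b[0]:b[1],cc].mean())) for cc in list(range(232,256))+list(range(302,330))])
```

```text
[0.49557219 0.25519803 0.11661516] [-0.51252053  0.49148375 -2.6006201 ] [ 1.e-04  1.e+00 -4.e-04 -3.e-04]
rows [(166, 174), (167, 173), (168, 173), (169, 123), (170, 176), (171, 181), (172, 173), (173, 163), (174, 160), (175, 166), (176, 114), (177, 112), (178, 147), (179, 174), (180, 174), (181, 175), (182, 177), (183, 112), (184, 93), (185, 122), (186, 128), (187, 127), (188, 127), (189, 127), (190, 129), (191, 130), (192, 128), (193, 126), (194, 124), (195, 124), (196, 124), (197, 126), (198, 125), (199, 125)]
cols [(232, 102), (233, 102), (234, 102), (235, 102), (236, 102), (237, 139), (238, 180), (239, 169), (240, 165), (241, 166), (242, 171), (243, 176), (244, 172), (245, 152), (246, 159), (247, 151), (248, 130), (249, 135), (250, 145), (251, 144), (252, 145), (253, 152), (254, 160), (255, 160), (302, 144), (303, 153), (304, 154), (305, 153), (306, 151), (307, 132), (308, 111), (309, 110), (310, 109), (311, 111), (312, 111), (313, 106), (314, 110), (315, 143), (316, 167), (317, 163), (318, 161), (319, 164), (320, 165), (321, 164), (322, 138), (323, 63), (324, 64), (325, 60), (326, 50), (327, 33), (328, 32), (329, 34)]
cols [(232, 111), (233, 100), (234, 100), (235, 100), (236, 98), (237, 98), (238, 105), (239, 101), (240, 98), (241, 98), (242, 99), (243, 99), (244, 93), (245, 89), (246, 98), (247, 93), (248, 80), (249, 95), (250, 122), (251, 127), (252, 127), (253, 127), (254, 127), (255, 127), (302, 127), (303, 128), (304, 127), (305, 128), (306, 130), (307, 139), (308, 131), (309, 98), (310, 98), (311, 98), (312, 95), (313, 91), (314, 136), (315, 183), (316, 177), (317, 172), (318, 174), (319, 177), (320, 183), (321, 163), (322, 66), (323, 62), (324, 62), (325, 53), (326, 30), (327, 31), (328, 32), (329, 31)]
```

>>> send_rows([
  [[0.0005,0.0008,0.004],[0,0,0]],
  [[0,0,0.004],[0,0,0]],
  [[0,0,0.001],[0,0,0]],
  [[0,0,0],[0,0,0]],
  [[0,0,0.0005],[0,0,0]],
  [[0,0,0],[0,0,0]],
  [[0,0,0],[0,0,0]],
])

```text
time_s: 22.65
eef_pos: [0.4952, 0.2564, 0.1081]
tcp_rot: [-0.0, 1.0, 0.0, 0.0]
wrist_force: [-0.8, -0.2, 4.9]
width: 0.382
grasp_force: 36.7
```

Contact on the pocket floor. Release, rise, and take a check shot from above.

>>> send_rows([
  [[0,0,0],[0,0,0]],
  [[0,0,0],[0,0,0]],
  [[0,0,0],[0,0,0]],
  [[0,0,-0.04],[0,0,0]],
  [[0,0,-0.04],[0,0,0]],
  [[0,0,-0.04],[0,0,0]],
  [[0,0,0],[0,0,0]],
], grip=0.044)

```text
time_s: 23.35
eef_pos: [0.4977, 0.2574, 0.2336]
tcp_rot: [0.0, 1.0, 0.003, 0.004]
wrist_force: [0.6, -0.2, -1.0]
width: 0.514
grasp_force: 0.0
```

>>> send_rows([
  [[0.02,-0.022,0],[0,0,0]],
  [[0.02,-0.022,0],[0,0,0]],
  [[0.02,-0.022,0],[0,0,0]],
  [[0,0,0],[0,0,0]],
  [[0,0,0],[0,0,0]],
  [[0,0,0],[0,0,0]],
], grip=0.05)

```text
time_s: 23.95
eef_pos: [0.4352, 0.1911, 0.2274]
tcp_rot: [-0.001, 1.0, 0.0, 0.0]
wrist_force: [-0.4, -0.7, -0.3]
width: 0.582
grasp_force: 0.0
```

Run:
```python
from h import *
o=arm.get_obs(); print(o["eef_pos"],o["wrist_force"],o["tcp_rot"].round(4))
c,w=shot("wrist","w15"); orange(w,c,.164); ct,t=shot("top","t15"); cs,s=shot("scene","s15")
cv2.imwrite("pics/mix15.png",np.hstack([w[60:360,140:440],cv2.resize(s[130:280,220:400],(450,375),interpolation=cv2.INTER_CUBIC)[:300]]))
# handle black near image
```

```text
[0.43517645 0.19105311 0.22740677] [-0.35302105 -0.70465624 -0.2622367 ] [-5.e-04  1.e+00  0.e+00  0.e+00]
or [261 228  33  14 382] left [0.466  0.1749 0.164 ] right [0.4661 0.2043 0.164 ]
or [186 243  20  28 206] left [0.4945 0.1057 0.164 ] right [0.4945 0.124  0.164 ]
or [259 244  36  29 560] left [0.4966 0.1726 0.164 ] right [0.4966 0.2057 0.164 ]
or [350 245  17  24  82] left [0.4926 0.2559 0.164 ] right [0.4926 0.2715 0.164 ]
```

View pics/mix15.png

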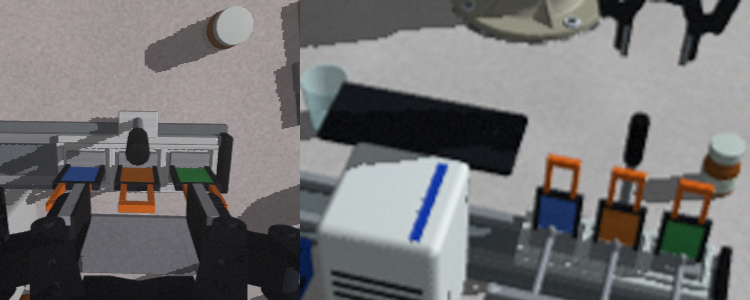

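All three frames stand upright in their pockets, and the handle top is centred at about (277,205) in the wrist image. Now I grip the handle.

>>> send_rows([
  [[0.001,-0.001,0.04],[0,0,0]],
  [[0,0,0.04],[0,0,0]],
  [[0,0,0.036],[0,0,0]],
  [[0,0,0],[0,0,0]],
  [[0,0,0],[0,0,0]],
])

```text
time_s: 24.6
eef_pos: [0.4342, 0.1893, 0.112]
tcp_rot: [-0.0, 1.0, -0.001, -0.0]
wrist_force: [0.7, -0.2, 0.6]
width: 0.589
grasp_force: 0.0
```

>>> send_rows([
  [[0,0,0],[0,0,0]],
  [[0,0,0],[0,0,0]],
  [[0,0,0],[0,0,0]],
  [[0,0,0],[0,0,0]],
  [[0,0,0],[0,0,0]],
], grip=0.0, grip_force=25)

```text
time_s: 25.1
eef_pos: [0.4353, 0.1903, 0.1136]
tcp_rot: [-0.0, 1.0, 0.001, 0.002]
wrist_force: [-1.2, 0.4, 6.6]
width: 0.223
grasp_force: 24.4
```

>>> send_rows([
  [[0,-0.003,0],[0,0,0]],
  [[0,-0.006,0],[0,0,0]],
  [[0,-0.01,0],[0,0,0]],
  [[0,-0.01,0],[0,0,0]],
  [[0.0005,-0.01,0],[0,0,0]],
  [[0,-0.01,0],[0,0,0]],
  [[0,-0.01,0],[0,0,0]],
  [[0,-0.01,0],[0,0,0]],
])

```text
time_s: 25.9
eef_pos: [0.4344, 0.1211, 0.1135]
tcp_rot: [-0.0, 1.0, 0.001, 0.001]
wrist_force: [-3.7, 1.5, 9.4]
width: 0.224
grasp_force: 25.0
```

>>> send_rows([
  [[0,-0.012,0],[0,0,0]],
  [[0.0005,-0.012,0],[0,0,0]],
  [[0,-0.012,0],[0,0,0]],
  [[0,-0.012,0],[0,0,0]],
  [[0,-0.012,0],[0,0,0]],
  [[0.0005,-0.012,0],[0,0,0]],
  [[0,-0.012,0],[0,0,0]],
  [[0,-0.012,0],[0,0,0]],
])

```text
time_s: 26.7
eef_pos: [0.433, 0.0247, 0.1135]
tcp_rot: [-0.0, 1.0, 0.001, 0.001]
wrist_force: [-7.7, 1.4, 13.8]
width: 0.228
grasp_force: 25.4
```

>>> send_rows([
  [[0,-0.012,0],[0,0,0]],
  [[0,-0.01,0],[0,0,0]],
  [[0,-0.007,0],[0,0,0]],
  [[0,-0.005,0],[0,0,0]],
  [[0,-0.003,0],[0,0,0]],
  [[0,0,0],[0,0,0]],
  [[0,0,0],[0,0,0]],
])

```text
time_s: 27.4
eef_pos: [0.4325, -0.013, 0.1135]
tcp_rot: [0.0, 1.0, 0.001, 0.0]
wrist_force: [-10.3, -1.3, 18.1]
width: 0.224
grasp_force: 25.9
```

>>> send_rows([
  [[0.001,-0.002,-0.001],[0,0,0]],
  [[0.001,-0.002,-0.001],[0,0,0]],
  [[0,0,0],[0,0,0]],
  [[0,0,0],[0,0,0]],
])

```text
time_s: 27.8
eef_pos: [0.4323, -0.0174, 0.1139]
tcp_rot: [0.0, 1.0, -0.0, 0.002]
wrist_force: [10.6, -1.1, -12.7]
width: 0.225
grasp_force: 26.4
```

>>> send_rows([
  [[0,-0.002,0],[0,0,0]],
  [[0,0,0],[0,0,0]],
  [[0,0,0],[0,0,0]],
])

```text
time_s: 28.1
eef_pos: [0.4322, -0.0196, 0.1139]
tcp_rot: [0.0, 1.0, -0.001, 0.002]
wrist_force: [9.6, -3.5, -12.3]
width: 0.224
grasp_force: 26.4
```

>>> send_rows([
  [[0,-0.002,0],[0,0,0]],
  [[0,0,0],[0,0,0]],
  [[0,0,0],[0,0,0]],
])

```text
time_s: 28.4
eef_pos: [0.4322, -0.0201, 0.1139]
tcp_rot: [-0.0, 1.0, 0.0, 0.002]
wrist_force: [9.1, 3.2, -12.7]
width: 0.227
grasp_force: 26.4
```

>>> send_rows([
  [[-0.001,0,0.001],[0,0,0]],
  [[0,0,0],[0,0,0]],
  [[0,0,0],[0,0,0]],
  [[0,0,0],[0,0,0]],
  [[0,0,0],[0,0,0]],
  [[0,0,0],[0,0,0]],
  [[0,0,0],[0,0,0]],
  [[0,0,0],[0,0,0]],
])

```text
time_s: 29.2
eef_pos: [0.4321, -0.02, 0.1137]
tcp_rot: [-0.0, 1.0, 0.001, 0.001]
wrist_force: [-2.6, 3.3, 5.4]
width: 0.227
grasp_force: 28.3
```

>>> send_rows([
  [[0,0,0],[0,0,0]],
  [[0,0,0],[0,0,0]],
  [[0,0,0],[0,0,0]],
  [[0,0,0],[0,0,0]],
  [[0,0,0],[0,0,0]],
  [[0,0,0],[0,0,0]],
  [[0,0,0],[0,0,0]],
  [[0,0,0],[0,0,0]],
])

```text
time_s: 30.0
eef_pos: [0.4322, -0.02, 0.1137]
tcp_rot: [-0.0, 1.0, 0.001, 0.001]
wrist_force: [-2.3, 3.8, 5.4]
width: 0.228
grasp_force: 28.3
```

>>> send_rows([
  [[0,0,0],[0,0,0]],
  [[0,0,0],[0,0,0]],
  [[0,0,0],[0,0,0]],
  [[0,0,0],[0,0,0]],
  [[0,0,0],[0,0,0]],
  [[0,0,0],[0,0,0]],
  [[0,0,0],[0,0,0]],
  [[0,0,0],[0,0,0]],
])

```text
time_s: 30.8
eef_pos: [0.4322, -0.02, 0.1137]
tcp_rot: [-0.0, 1.0, 0.001, 0.001]
wrist_force: [-1.7, 3.3, 6.8]
width: 0.226
grasp_force: 28.3
```

>>> send_rows([
  [[0,0,0],[0,0,0]],
  [[0,0,0],[0,0,0]],
  [[0,0,0],[0,0,0]],
  [[0,0,0],[0,0,0]],
  [[0,0,0],[0,0,0]],
  [[0,0,0],[0,0,0]],
  [[0,0,0],[0,0,0]],
  [[0,0,0],[0,0,0]],
])

```text
time_s: 31.6
eef_pos: [0.4322, -0.02, 0.1137]
tcp_rot: [-0.0, 1.0, 0.001, 0.001]
wrist_force: [-2.7, 3.1, 5.3]
width: 0.224
grasp_force: 28.3
```

>>> send_rows([
  [[0,0,0],[0,0,0]],
  [[0,0,0],[0,0,0]],
  [[0,0,0],[0,0,0]],
  [[0,0,0],[0,0,0]],
  [[0,0,0],[0,0,0]],
  [[0,0,0],[0,0,0]],
  [[0,0,0],[0,0,0]],
  [[0,0,0],[0,0,0]],
])

```text
time_s: 32.4
eef_pos: [0.4322, -0.02, 0.1137]
tcp_rot: [-0.0, 1.0, 0.001, 0.001]
wrist_force: [-2.2, 3.7, 6.6]
width: 0.226
grasp_force: 28.3
```

>>> send_rows([
  [[0,0,0],[0,0,0]],
  [[0,0,0],[0,0,0]],
  [[0,0,0],[0,0,0]],
  [[0,0,0],[0,0,0]],
  [[0,0,0],[0,0,0]],
  [[0,0,0],[0,0,0]],
  [[0,0,0],[0,0,0]],
  [[0,0,0],[0,0,0]],
])

```text
time_s: 33.2
eef_pos: [0.4322, -0.02, 0.1138]
tcp_rot: [-0.0, 1.0, 0.001, 0.001]
wrist_force: [-2.3, 3.4, 6.7]
width: 0.223
grasp_force: 28.3
```

Run:
```python
from h import *
o=arm.get_obs(); print(o["eef_pos"],o["wrist_force"],o["qd"].round(4))
```

```text
[ 0.43217539 -0.02002065  0.11375602] [-2.30740457  3.41924633  6.65293299] [ 0.0004  0.0007 -0.0002 -0.0009  0.0004  0.0018  0.0001]
```

The two stops are exactly 210 mm apart (0.190 and −0.020), so the carriage is in the middle stop and has rested 4.8 s. Pushing on to −0.230.

>>> send_rows([
  [[0,-0.003,0],[0,0,0]],
  [[0,-0.006,0],[0,0,0]],
  [[0.0005,-0.01,0],[0,0,0]],
  [[0,-0.01,0],[0,0,0]],
  [[0.0005,-0.01,0],[0,0,0]],
  [[0,-0.01,0],[0,0,0]],
  [[0,-0.01,0],[0,0,0]],
  [[0,-0.01,0],[0,0,0]],
])

```text
time_s: 34.0
eef_pos: [0.4312, -0.0903, 0.1137]
tcp_rot: [-0.0, 1.0, 0.0, 0.001]
wrist_force: [-2.0, 1.6, 9.2]
width: 0.226
grasp_force: 28.5
```

>>> send_rows([
  [[0,-0.012,0],[0,0,0]],
  [[0.0005,-0.012,0],[0,0,0]],
  [[0,-0.012,0],[0,0,0]],
  [[0,-0.012,-0.0005],[0,0,0]],
  [[0,-0.012,0],[0,0,0]],
  [[0.0005,-0.012,0],[0,0,0]],
  [[0,-0.012,0],[0,0,0]],
  [[0,-0.012,0],[0,0,0]],
])

```text
time_s: 34.8
eef_pos: [0.4298, -0.1864, 0.1137]
tcp_rot: [-0.0, 1.0, 0.0, 0.0]
wrist_force: [-0.4, 1.6, 4.5]
width: 0.227
grasp_force: 28.1
```

>>> send_rows([
  [[0,-0.012,0],[0,0,0]],
  [[0,-0.01,0],[0,0,0]],
  [[0,-0.007,0],[0,0,0]],
  [[0,-0.005,0],[0,0,0]],
  [[0,-0.003,0],[0,0,0]],
  [[0,-0.002,0],[0,0,0]],
  [[0,0,0],[0,0,0]],
  [[0,0,0],[0,0,0]],
])

```text
time_s: 35.6
eef_pos: [0.4293, -0.2261, 0.1138]
tcp_rot: [0.001, 1.0, -0.001, 0.0]
wrist_force: [-2.7, -1.6, 5.5]
width: 0.227
grasp_force: 28.1
```

>>> send_rows([
  [[0,-0.003,0],[0,0,0]],
  [[0,0,0],[0,0,0]],
  [[0,0,0],[0,0,0]],
  [[0,0,0],[0,0,0]],
])

```text
time_s: 36.0
eef_pos: [0.4292, -0.2296, 0.1138]
tcp_rot: [0.001, 1.0, -0.001, 0.0]
wrist_force: [-2.2, -5.3, 6.4]
width: 0.224
grasp_force: 28.2
```

>>> send_rows([
  [[0,0,0],[0,0,0]],
  [[0,0,0],[0,0,0]],
  [[0,0,0],[0,0,0]],
  [[0,0,0],[0,0,0]],
], grip=0.05)

```text
time_s: 36.4
eef_pos: [0.4296, -0.2274, 0.1129]
tcp_rot: [-0.0, 1.0, 0.0, -0.0]
wrist_force: [0.0, 0.7, 0.1]
width: 0.586
grasp_force: 0.0
```

>>> send_rows([
  [[0,0,-0.04],[0,0,0]],
  [[0,0,-0.04],[0,0,0]],
  [[0,0,-0.04],[0,0,0]],
  [[0,0,0],[0,0,0]],
  [[0,0,0],[0,0,0]],
])

```text
time_s: 36.9
eef_pos: [0.4301, -0.2276, 0.2336]
tcp_rot: [-0.0, 1.0, 0.0, 0.001]
wrist_force: [-0.1, 0.1, 0.1]
width: 0.586
grasp_force: 0.0
```

Run:
```python
from h import *
o=arm.get_obs(); print(o["eef_pos"],o["wrist_force"],o["tcp_rot"].round(4))
c,w=shot("wrist","w16"); orange(w,c,.164)
c,t=shot("top","t16"); hsv=cv2.cvtColor(t,cv2.COLOR_BGR2HSV)
m=cv2.inRange(hsv,(108,140,60),(125,255,255)); k=np.zeros_like(m); k[120:225,315:430]=m[120:225,315:430]
n,l,s,ce=cv2.connectedComponentsWithStats(k)
for i in range(1,n):
    if s[i,4]>20:
        print(s[i],ce[i].round(1)); bp=cv2.boxPoints(cv2.minAreaRect(np.argwhere(l==i)[:,::-1].astype(np.float32))); P=[plane(c,*p,.059)[:2] for p in bp]; print(np.round(P,4).tolist(),np.mean(P,0).round(4))
print("handle?"); g=t.max(axis=2)
```

```text
[ 0.43012998 -0.2276468   0.23357474] [-0.09404655  0.09543403  0.12475491] [-4.e-04  1.e+00  0.e+00  9.e-04]
or [260 226  33  13 379] left [ 0.4607 -0.245   0.164 ] right [ 0.4608 -0.215   0.164 ]
or [187 239  19  28 233] left [ 0.4887 -0.3139  0.164 ] right [ 0.4887 -0.2961  0.164 ]
or [258 241  36  28 566] left [ 0.4909 -0.2475  0.164 ] right [ 0.4909 -0.2137  0.164 ]
or [322 241   6  16  65] left [ 0.4787 -0.1879  0.164 ] right [ 0.4787 -0.1823  0.164 ]
or [347 241  15  18  90] left [ 0.4807 -0.1646  0.164 ] right [ 0.4807 -0.1506  0.164 ]
or [ 77 252  55  39 976] left [ 0.514  -0.4217  0.164 ] right [ 0.514  -0.3689  0.164 ]
[325 151  78  42 522] [369.  174.3]
[[0.5702, -0.1267], [0.6833, -0.1321], [0.6748, -0.348], [0.5618, -0.3409]] [ 0.6225 -0.2369]
handle?
```

The carriage is in the tray-end stop with the frames upright: the amber stirrup is centred at y≈−0.2305. Now I look at the tray from above.

>>> send_rows([
  [[-0.038,0,0],[0,0,0]],
  [[-0.038,0,0],[0,0,0]],
  [[-0.038,0,0],[0,0,0]],
  [[-0.038,0,0],[0,0,0]],
  [[-0.038,0,0],[0,0,0]],
  [[-0.035,0,0],[0,0,0]],
  [[0,0,0],[0,0,0]],
  [[0,0,0],[0,0,0]],
], grip=0.04)

```text
time_s: 37.8
eef_pos: [0.6541, -0.2278, 0.23]
tcp_rot: [0.0, 1.0, -0.0, -0.002]
wrist_force: [-0.9, -1.1, 0.1]
width: 0.467
grasp_force: 0.0
```

```bash
cat >> h.py <<'E'
def tray(w,c,box=None):
    hsv=cv2.cvtColor(w,cv2.COLOR_BGR2HSV)
    m=cv2.inRange(hsv,(105,130,40),(128,255,255))
    if box: k=np.zeros_like(m); k[box[1]:box[3],box[0]:box[2]]=m[box[1]:box[3],box[0]:box[2]]; m=k
    n,l,s,ce=cv2.connectedComponentsWithStats(m); i=1+np.argmax(s[1:,4]); print(s[i])
    p=np.argwhere(l==i)[:,::-1].astype(np.float64)
    W=np.array([plane(c,*q,.059)[:2] for q in p]).astype(np.float32)
    h=cv2.convexHull(W); r=cv2.minAreaRect(h); print("tray rect",r); return r
E
python3 - <<'E'
from h import *
o=arm.get_obs(); print(o["eef_pos"],o["tcp_rot"].round(4))
c,w=shot("wrist","w17"); tray(w,c,(0,60,560,245)); orange(w,c,.164)
E
```

```text
[ 0.65409073 -0.22782979  0.23000286] [ 0.0e+00  1.0e+00 -1.0e-04 -2.4e-03]
[ 179  108  186  101 3093]
tray rect ((0.6239198446273804, -0.23821166157722473), (0.21402640640735626, 0.10974109917879105), 87.34613800048828)
or [176   0  12  14  95] left [ 0.505  -0.3039  0.164 ] right [ 0.505 -0.295  0.164]
or [206   0  14  14 111] left [ 0.5051 -0.2817  0.164 ] right [ 0.5051 -0.2713  0.164 ]
or [ 61  50  35  57 750] left [ 0.57   -0.4017  0.164 ] right [ 0.5701 -0.3738  0.164 ]
```

View pics/w17.png

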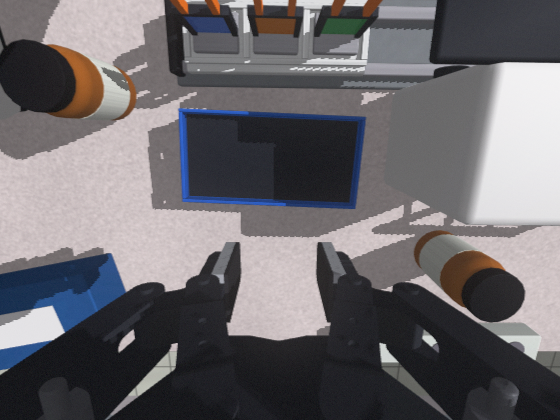

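w17 shows the empty tray, corners at about (180,108), (365,118), (357,207) and (181,202). Its centre is (0.624, −0.238), and its y axis is turned about −0.046 rad. I'll unload the blue frame first.

>>> send_rows([
  [[0.033,-0.014,0],[0,0,0]],
  [[0.033,-0.014,0],[0,0,0]],
  [[0.033,-0.014,0],[0,0,0]],
  [[0.033,-0.014,0],[0,0,0]],
  [[0.033,-0.013,0],[0,0,0]],
  [[0,0,0.03],[0,0,0]],
  [[0,0,0],[0,0,0]],
  [[0,0,0],[0,0,0]],
], grip=0.042)

```text
time_s: 38.65
eef_pos: [0.4892, -0.2957, 0.2033]
tcp_rot: [-0.0, 1.0, 0.001, -0.0]
wrist_force: [1.0, -0.2, 1.1]
width: 0.494
grasp_force: 0.0
```

Run:
```python
from h import *
o=arm.get_obs(); print(o["eef_pos"],o["tcp_rot"].round(4))
c,w=shot("wrist","w18"); orange(w,c,.164)
```

```text
[ 0.48924982 -0.29565726  0.20331864] [-4.e-04  1.e+00  8.e-04 -1.e-04]
or [323 186  39   8 210] left [ 0.4708 -0.262   0.164 ] right [ 0.4709 -0.2321  0.164 ]
or [256 194  43  24 653] left [ 0.49   -0.3138  0.164 ] right [ 0.4901 -0.2801  0.164 ]
or [330 195  53  24 761] left [ 0.491  -0.2557  0.164 ] right [ 0.491  -0.2141  0.164 ]
or [401 195  68  24 832] left [ 0.491  -0.1999  0.164 ] right [ 0.4911 -0.1465  0.164 ]
or [126 220  45  46 613] left [ 0.5312 -0.4214  0.164 ] right [ 0.5312 -0.3844  0.164 ]
```

>>> send_rows([
  [[0.001,-0.0015,0.03],[0,0,0]],
  [[0,0,0.03],[0,0,0]],
  [[0,0,0.033],[0,0,0]],
  [[0,0,0],[0,0,0]],
  [[0,0,0],[0,0,0]],
])

```text
time_s: 39.2
eef_pos: [0.4892, -0.2983, 0.1112]
tcp_rot: [-0.0, 1.0, -0.0, -0.0]
wrist_force: [0.4, -0.6, 0.8]
width: 0.495
grasp_force: 0.0
```

>>> send_rows([
  [[0,0,0],[0,0,0]],
  [[0,0,0],[0,0,0]],
  [[0,0,0],[0,0,0]],
  [[0,0,0],[0,0,0]],
  [[0,0,0],[0,0,0]],
], grip=0.02, grip_force=35)

```text
time_s: 39.7
eef_pos: [0.49, -0.2988, 0.1123]
tcp_rot: [-0.0, 1.0, -0.001, 0.002]
wrist_force: [-0.2, 1.5, 7.1]
width: 0.385
grasp_force: 35.7
```

>>> send_rows([
  [[0,0,-0.01],[0,0,0]],
  [[0,0,-0.01],[0,0,0]],
  [[0,0,-0.015],[0,0,0]],
  [[0,0,0],[0,0,0]],
  [[0,0,0],[0,0,0]],
])

```text
time_s: 40.2
eef_pos: [0.4889, -0.2984, 0.1457]
tcp_rot: [-0.0, 1.0, -0.0, 0.001]
wrist_force: [-0.1, 0.5, -3.2]
width: 0.389
grasp_force: 35.2
```

>>> send_rows([
  [[-0.015,0,0],[0,0,0]],
  [[-0.025,0,0],[0,0,0]],
  [[-0.03,0,0],[0,0,0]],
  [[-0.03,-0.002,0],[0,0,0]],
  [[-0.025,-0.0025,0],[0,0,0]],
  [[-0.0095,0,0],[0,0,0]],
  [[0,0,0],[0,0,0]],
  [[0,0,0],[0,0,0]],
])

```text
time_s: 41.0
eef_pos: [0.6217, -0.3032, 0.1447]
tcp_rot: [0.0, 1.0, -0.0, -0.001]
wrist_force: [-0.7, -0.6, -2.1]
width: 0.383
grasp_force: 35.3
```

Run:
```python
from h import *
o=arm.get_obs(); print(o["eef_pos"],o["wrist_force"],o["tcp_rot"].round(4))
c,t=shot("top","t19"); tray(t,c,(315,120,430,225))
```

```text
[ 0.62174114 -0.30324583  0.14467609] [-0.68292112 -0.64846167 -2.07182991] [ 5.e-04  1.e+00 -1.e-04 -8.e-04]
[325 151  55  41 347]
tray rect ((0.6250559091567993, -0.20532479882240295), (0.15136632323265076, 0.11230941861867905), 88.71590423583984)
```

>>> send_rows([
  [[0,0,0.01],[0,0,0]],
  [[0,0,0.01],[0,0,0]],
  [[0,0,0.005],[0,0,0]],
  [[0,0,0.003],[0,0,0]],
  [[0,0,0.001],[0,0,0]],
  [[0,0,0],[0,0,0]],
  [[0,0,0],[0,0,0]],
])

```text
time_s: 41.75
eef_pos: [0.6233, -0.3028, 0.1164]
tcp_rot: [-0.0, 1.0, -0.0, 0.0]
wrist_force: [-0.1, 0.4, -1.5]
width: 0.384
grasp_force: 35.4
```

>>> send_rows([
  [[0,0,0.001],[0,0,0]],
  [[0,0,0],[0,0,0]],
  [[0,0,0],[0,0,0]],
])

```text
time_s: 42.05
eef_pos: [0.6233, -0.3028, 0.1155]
tcp_rot: [-0.0, 1.0, -0.0, 0.0]
wrist_force: [0.5, 0.2, -0.0]
width: 0.39
grasp_force: 35.5
```

>>> send_rows([
  [[0,0,0.0005],[0,0,0]],
  [[0,0,0],[0,0,0]],
  [[0,0,0],[0,0,0]],
])

```text
time_s: 42.35
eef_pos: [0.6235, -0.3028, 0.1154]
tcp_rot: [-0.0, 1.0, -0.0, 0.001]
wrist_force: [-0.4, 1.6, 5.6]
width: 0.389
grasp_force: 36.1
```

>>> send_rows([
  [[0,0,0],[0,0,0]],
  [[0,0,0],[0,0,0]],
  [[0,0,0],[0,0,0]],
  [[0,0,-0.03],[0,0,0]],
  [[0,0,-0.03],[0,0,0]],
  [[0,0,-0.03],[0,0,0]],
  [[0,0,0],[0,0,0]],
], grip=0.044)

```text
time_s: 43.05
eef_pos: [0.6245, -0.3042, 0.2096]
tcp_rot: [-0.0, 1.0, -0.002, 0.003]
wrist_force: [0.5, 0.6, -0.6]
width: 0.519
grasp_force: 0.0
```

>>> send_rows([
  [[0.027,0.0145,0],[0,0,0]],
  [[0.027,0.0145,0],[0,0,0]],
  [[0.027,0.0145,0],[0,0,0]],
  [[0.027,0.0145,0],[0,0,0]],
  [[0.026,0.0145,0],[0,0,0]],
  [[0,0,0],[0,0,0]],
  [[0,0,0],[0,0,0]],
])

```text
time_s: 43.75
eef_pos: [0.4892, -0.2295, 0.2046]
tcp_rot: [-0.001, 1.0, 0.001, 0.0]
wrist_force: [-0.0, -0.1, 0.5]
width: 0.509
grasp_force: 0.0
```

Run:
```python
from h import *
o=arm.get_obs(); print(o["eef_pos"],o["tcp_rot"].round(4))
c,w=shot("wrist","w20"); orange(w,c,.164)
c,t=shot("top","t20"); tray(t,c,(315,120,430,225))
hsv=cv2.cvtColor(t,cv2.COLOR_BGR2HSV); m=cv2.inRange(hsv,(3,180,90),(16,255,255)); m[:,:310]=0; m[225:]=0;m[:,425:]=0;n,l,s,ce=cv2.connectedComponentsWithStats(m)
for i in range(1,n):
    if s[i,4]>8: print("top or",s[i],plane(c,*ce[i],.167).round(4))
```

```text
[ 0.48923561 -0.22953182  0.20464469] [-6.e-04  1.e+00  5.e-04  5.e-04]
or [259 186  36   7 207] left [ 0.4703 -0.245   0.164 ] right [ 0.4703 -0.2173  0.164 ]
or [256 194  43  25 655] left [ 0.4913 -0.2478  0.164 ] right [ 0.4914 -0.2138  0.164 ]
or [330 195  53  24 695] left [ 0.4914 -0.1894  0.164 ] right [ 0.4914 -0.1475  0.164 ]
or [  51  215   63   59 1242] left [ 0.5392 -0.4195  0.164 ] right [ 0.5393 -0.3671  0.164 ]
[325 151  78  42 480]
tray rect ((0.6231339573860168, -0.2367173135280609), (0.21441073715686798, 0.11413668841123581), 87.53926086425781)
top or [386 164  11   6  38] [ 0.6186 -0.2902  0.167 ]
top or [337 217  14   4  48] [ 0.4868 -0.1649  0.167 ]
```

>>> send_rows([
  [[0.0005,-0.0012,0.03],[0,0,0]],
  [[0,0,0.03],[0,0,0]],
  [[0,0,0.034],[0,0,0]],
  [[0,0,0],[0,0,0]],
  [[0,0,0],[0,0,0]],
])

```text
time_s: 44.35
eef_pos: [0.4887, -0.2322, 0.1108]
tcp_rot: [0.0, 1.0, -0.001, -0.001]
wrist_force: [0.3, 0.4, -0.7]
width: 0.516
grasp_force: 0.0
```

>>> send_rows([
  [[0,0,0],[0,0,0]],
  [[0,0,0],[0,0,0]],
  [[0,0,0],[0,0,0]],
  [[0,0,0],[0,0,0]],
  [[0,0,0],[0,0,0]],
], grip=0.02, grip_force=35)

```text
time_s: 44.85
eef_pos: [0.4899, -0.2319, 0.1122]
tcp_rot: [-0.0, 1.0, -0.0, 0.002]
wrist_force: [0.5, 0.2, 6.3]
width: 0.381
grasp_force: 35.6
```

>>> send_rows([
  [[0,0,-0.01],[0,0,0]],
  [[0,0,-0.01],[0,0,0]],
  [[0,0,-0.015],[0,0,0]],
  [[0,0,0],[0,0,0]],
  [[0,0,0],[0,0,0]],
])

```text
time_s: 45.35
eef_pos: [0.4887, -0.2314, 0.1458]
tcp_rot: [-0.0, 1.0, 0.0, 0.0]
wrist_force: [0.7, 0.5, -3.0]
width: 0.386
grasp_force: 35.2
```

Run:
```python
from h import *
o=arm.get_obs(); print(o["eef_pos"],o["wrist_force"])
for n in ("scene",):
    c,t=shot(n,"s21"); hsv=cv2.cvtColor(t,cv2.COLOR_BGR2HSV)
    for nm,lo,hi in (("orange",(3,180,90),(16,255,255)),("blueglass",(105,120,40),(125,255,255))):
        m=cv2.inRange(hsv,lo,hi);n_,l,s,ce=cv2.connectedComponentsWithStats(m)
        for i in range(1,n_):
            if s[i,4]>12: print(nm,s[i],ce[i].round(1))
    f=lambda q:proj(c,np.array(q)).round(1).tolist()
    print("pred blue top bar",f([.621,-.286,.167]),f([.621,-.320,.167]),"rim bottom",f([.621,-.278,.055]),f([.621,-.328,.055]))
```

```text
[ 0.48870591 -0.23135751  0.14582215] [ 0.67017731  0.5146816  -2.98212181]
orange [187 157   9  16  51] [190.9 162.7]
orange [199 167   3   8  14] [200.3 170.2]
orange [213 172  12  14  69] [217.9 176.6]
orange [118 181  15  16 112] [126.6 189.1]
orange [143 196  16  17 114] [150.6 202.7]
orange [133 206   6   9  22] [135.7 210.4]
orange [254 285  12  16  83] [261.2 294.5]
orange [506 292   5   8  31] [508.4 295.4]
orange [545 307   5   7  24] [547.7 309.7]
orange [502 320   6   9  34] [505.2 323.2]
orange [544 336   5   8  21] [546.5 339. ]
blueglass [  43    0   85  104 5476] [88.8 43.5]
blueglass [ 194    7   47   73 2106] [220.6  50. ]
blueglass [264 196  15  30 123] [270.8 210.7]
blueglass [ 133  210   92   59 1597] [180.7 243.8]
blueglass [147 212  16  15 149] [154.5 219. ]
blueglass [456 248  14  13 136] [462.  253.8]
blueglass [   0  251   74   58 3029] [ 36.1 280.2]
blueglass [534 288  21  18 281] [544.1 296.9]
blueglass [491 301  21  19 292] [500.8 310.2]
pred blue top bar [154.2, 198.5] [141.8, 196.1] rim bottom [166.1, 228.1] [149.0, 224.5]
```

>>> send_rows([
  [[-0.015,0,0],[0,0,0]],
  [[-0.025,0,0],[0,0,0]],
  [[-0.03,-0.003,0],[0,0,0]],
  [[-0.03,-0.0035,0],[0,0,0]],
  [[-0.025,0,0],[0,0,0]],
  [[-0.0115,0,0],[0,0,0]],
  [[0,0,0],[0,0,0]],
  [[0,0,0],[0,0,0]],
])

```text
time_s: 46.2
eef_pos: [0.6241, -0.2381, 0.1445]
tcp_rot: [0.0, 1.0, -0.0, -0.001]
wrist_force: [-0.2, -0.5, -2.5]
width: 0.387
grasp_force: 35.3
```

Run:
```python
from h import *
o=arm.get_obs(); print(o["eef_pos"],o["wrist_force"],o["tcp_rot"].round(4))
c,t=shot("top","t22"); tray(t,c,(315,120,430,225))
c,s=shot("scene","s22"); tray(s,c,(100,195,235,280))
```

```text
[ 0.62408155 -0.23812503  0.1445234 ] [-0.16151667 -0.5060303  -2.50009041] [ 1.0e-04  1.0e+00 -0.0e+00 -1.1e-03]
[325 151  26  41 181]
tray rect ((0.6257925033569336, -0.1649172157049179), (0.06967644393444061, 0.11249349266290665), 88.25279235839844)
[ 133  216   92   53 1452]
tray rect ((0.641364336013794, -0.22993485629558563), (0.23265638947486877, 0.14173953235149384), 87.55330657958984)
```

Tray unmoved; lowering amber.

>>> send_rows([
  [[-0.001,0,0.01],[0,0,0]],
  [[0,0,0.01],[0,0,0]],
  [[0,0,0.005],[0,0,0]],
  [[0,0,0.003],[0,0,0]],
  [[0,0,0.001],[0,0,0]],
  [[0,0,0.001],[0,0,0]],
  [[0,0,0],[0,0,0]],
  [[0,0,0],[0,0,0]],
])

```text
time_s: 47.1
eef_pos: [0.6262, -0.238, 0.1159]
tcp_rot: [-0.0, 1.0, -0.0, 0.0]
wrist_force: [0.6, -0.1, -2.1]
width: 0.385
grasp_force: 35.3
```

>>> send_rows([
  [[0,0,0.0005],[0,0,0]],
  [[0,0,0],[0,0,0]],
  [[0,0,0],[0,0,0]],
])

```text
time_s: 47.4
eef_pos: [0.6263, -0.238, 0.1155]
tcp_rot: [-0.0, 1.0, -0.0, 0.0]
wrist_force: [-0.1, 0.2, 0.7]
width: 0.383
grasp_force: 35.5
```

>>> send_rows([
  [[0,0,0],[0,0,0]],
  [[0,0,0],[0,0,0]],
  [[0,0,0],[0,0,0]],
  [[0,0,-0.03],[0,0,0]],
  [[0,0,-0.03],[0,0,0]],
  [[0,0,-0.03],[0,0,0]],
  [[0,0,0],[0,0,0]],
], grip=0.042)

```text
time_s: 48.1
eef_pos: [0.6278, -0.2394, 0.2102]
tcp_rot: [-0.0, 1.0, -0.001, 0.003]
wrist_force: [0.3, 0.2, 0.5]
width: 0.489
grasp_force: 0.0
```

>>> send_rows([
  [[0.027,0.0145,0],[0,0,0]],
  [[0.027,0.0145,0],[0,0,0]],
  [[0.027,0.0145,0],[0,0,0]],
  [[0.027,0.0145,0],[0,0,0]],
  [[0.028,0.0145,0],[0,0,0]],
  [[0,0,0],[0,0,0]],
  [[0,0,0],[0,0,0]],
], grip=0.04)

```text
time_s: 48.8
eef_pos: [0.4901, -0.1647, 0.2053]
tcp_rot: [-0.001, 1.0, 0.001, 0.001]
wrist_force: [1.1, -0.1, 0.2]
width: 0.468
grasp_force: 0.0
```

Run:
```python
from h import *
o=arm.get_obs(); print(o["eef_pos"],o["tcp_rot"].round(4),o["width"]*85.4)
c,w=shot("wrist","w23"); orange(w,c,.164)
c,t=shot("top","t23"); tray(t,c,(315,120,430,225))
```

```text
[ 0.49014678 -0.16468116  0.20532063] [-8.e-04  1.e+00  7.e-04  6.e-04] 40.006617867787455
or [258 194  42  23 594] left [ 0.4908 -0.1814  0.164 ] right [ 0.4909 -0.1482  0.164 ]
or [   0  211   56   63 1901] left [ 0.5405 -0.3978  0.164 ] right [ 0.5406 -0.351   0.164 ]
or [118 329  16  24 106] left [ 0.62   -0.3109  0.164 ] right [ 0.6201 -0.2964  0.164 ]
[325 151  78  41 369]
tray rect ((0.6243383884429932, -0.23733408749103546), (0.21540096402168274, 0.11230941861867905), 88.71590423583984)
```

>>> send_rows([
  [[0.0005,0,0.03],[0,0,0]],
  [[0,0,0.03],[0,0,0]],
  [[0,0,0.02],[0,0,0]],
  [[0,0,0.0095],[0,0,0]],
  [[0,0,0],[0,0,0]],
  [[0,0,0],[0,0,0]],
])

```text
time_s: 49.5
eef_pos: [0.4902, -0.1661, 0.1163]
tcp_rot: [0.0, 1.0, -0.001, 0.0]
wrist_force: [0.1, -0.5, 1.1]
width: 0.466
grasp_force: 0.0
```

>>> send_rows([
  [[0,0,0],[0,0,0]],
  [[0,0,0],[0,0,0]],
  [[0,0,0],[0,0,0]],
  [[0,0,0],[0,0,0]],
  [[0,0,0],[0,0,0]],
], grip=0.02, grip_force=40)

```text
time_s: 50.0
eef_pos: [0.4905, -0.1656, 0.1168]
tcp_rot: [-0.0, 1.0, -0.0, 0.001]
wrist_force: [0.6, 0.6, 6.0]
width: 0.382
grasp_force: 40.2
```

>>> send_rows([
  [[0,0,-0.01],[0,0,0]],
  [[0,0,-0.01],[0,0,0]],
  [[0,0,-0.015],[0,0,0]],
  [[0,0,0],[0,0,0]],
  [[0,0,0],[0,0,0]],
])

```text
time_s: 50.5
eef_pos: [0.4897, -0.1653, 0.1509]
tcp_rot: [-0.0, 1.0, 0.0, 0.0]
wrist_force: [-0.0, -0.2, -2.0]
width: 0.383
grasp_force: 40.1
```

>>> send_rows([
  [[-0.015,-0.004,0],[0,0,0]],
  [[-0.025,-0.004,0],[0,0,0]],
  [[-0.03,0,0],[0,0,0]],
  [[-0.03,0,0],[0,0,0]],
  [[-0.025,0,0],[0,0,0]],
  [[-0.0155,0,0],[0,0,0]],
  [[0,0,0],[0,0,0]],
  [[0,0,0],[0,0,0]],
])

```text
time_s: 51.3
eef_pos: [0.6291, -0.1736, 0.1494]
tcp_rot: [0.0, 1.0, -0.0, -0.001]
wrist_force: [-0.0, -0.8, -2.7]
width: 0.373
grasp_force: 40.2
```

Run:
```python
from h import *
o=arm.get_obs(); print(o["eef_pos"],o["wrist_force"],o["tcp_rot"].round(4))
c,s=shot("scene","s24"); tray(s,c,(100,195,235,280))
```

```text
[ 0.62910527 -0.17363051  0.14943538] [-0.0275152  -0.83210336 -2.65687286] [ 1.0e-04  1.0e+00 -2.0e-04 -1.2e-03]
[ 133  219   92   50 1334]
tray rect ((0.6414176225662231, -0.2304360717535019), (0.2336716502904892, 0.1413772851228714), 87.57567596435547)
```

>>> send_rows([
  [[0,0,0.01],[0,0,0]],
  [[0,0,0.01],[0,0,0]],
  [[0,0,0.005],[0,0,0]],
  [[0,0,0.003],[0,0,0]],
  [[0,0,0.001],[0,0,0]],
  [[0,0,0.001],[0,0,0]],
  [[0,0,0],[0,0,0]],
  [[0,0,0],[0,0,0]],
])

```text
time_s: 52.15
eef_pos: [0.6302, -0.1734, 0.1209]
tcp_rot: [-0.0, 1.0, -0.0, 0.0]
wrist_force: [-0.3, -0.4, -1.2]
width: 0.374
grasp_force: 40.2
```

>>> send_rows([
  [[0,0,0.0005],[0,0,0]],
  [[0,0,0],[0,0,0]],
  [[0,0,0],[0,0,0]],
])

```text
time_s: 52.45
eef_pos: [0.6301, -0.1734, 0.1201]
tcp_rot: [-0.0, 1.0, -0.0, -0.0]
wrist_force: [-0.4, 0.8, -1.5]
width: 0.381
grasp_force: 40.2
```

>>> send_rows([
  [[0,0,0.0006],[0,0,0]],
  [[0,0,0],[0,0,0]],
  [[0,0,0],[0,0,0]],
])

```text
time_s: 52.75
eef_pos: [0.6304, -0.1733, 0.12]
tcp_rot: [-0.0, 1.0, -0.0, 0.0]
wrist_force: [-0.1, -0.2, 4.3]
width: 0.38
grasp_force: 40.6
```

>>> send_rows([
  [[0,0,0.0006],[0,0,0]],
  [[0,0,0],[0,0,0]],
  [[0,0,0],[0,0,0]],
])

```text
time_s: 53.05
eef_pos: [0.6307, -0.1734, 0.12]
tcp_rot: [-0.0, 1.0, -0.0, 0.001]
wrist_force: [-0.4, 1.7, 6.6]
width: 0.381
grasp_force: 41.0
```

>>> send_rows([
  [[0,0,0],[0,0,0]],
  [[0,0,0],[0,0,0]],
  [[0,0,0],[0,0,0]],
  [[0,0,-0.035],[0,0,0]],
  [[0,0,-0.035],[0,0,0]],
  [[0,0,-0.035],[0,0,0]],
  [[0,0,0],[0,0,0]],
], grip=0.044)

```text
time_s: 53.75
eef_pos: [0.632, -0.1749, 0.2294]
tcp_rot: [0.0, 1.0, -0.001, 0.004]
wrist_force: [-0.2, 0.1, -0.6]
width: 0.519
grasp_force: 0.0
```

>>> send_rows([
  [[0.034,-0.0095,0],[0,0,0]],
  [[0.034,-0.0095,0],[0,0,0]],
  [[0.034,-0.0095,0],[0,0,0]],
  [[0.034,-0.0095,0],[0,0,0]],
  [[0.034,-0.0095,0],[0,0,0]],
  [[0.031,-0.0095,0],[0,0,0]],
  [[0,0,0],[0,0,0]],
  [[0,0,0],[0,0,0]],
], grip=0.05)

```text
time_s: 54.55
eef_pos: [0.4288, -0.2302, 0.2238]
tcp_rot: [0.0, 1.0, 0.001, 0.001]
wrist_force: [0.2, 0.7, -0.3]
width: 0.586
grasp_force: 0.0
```

Run:
```python
from h import *
o=arm.get_obs(); print(o["eef_pos"],o["tcp_rot"].round(4))
c,t=shot("top","t25"); tray(t,c,(315,120,430,225))
hsv=cv2.cvtColor(t,cv2.COLOR_BGR2HSV); m=cv2.inRange(hsv,(3,180,90),(16,255,255)); m[:,:310]=0; m[225:]=0;m[:,425:]=0;n,l,s,ce=cv2.connectedComponentsWithStats(m)
for i in range(1,n):
    if s[i,4]>8: print("top or",s[i],plane(c,*ce[i],.167).round(4))
c,w=shot("wrist","w25"); m=((w.max(axis=2)<45)*255).astype(np.uint8); k=np.zeros_like(m); k[150:262,250:310]=m[150:262,250:310]
n,l,s,ce=cv2.connectedComponentsWithStats(k)
for i in range(1,n):
    if s[i,4]>60: print("dark",s[i],ce[i].round(1))
print("pred",[proj(c,np.array([.4295,-.230,z])).round(1).tolist() for z in (.185,.122)])
```

```text
[ 0.42880769 -0.23023672  0.22382901] [2.e-04 1.e+00 8.e-04 6.e-04]
[328 149  79  42 656]
tray rect ((0.6292463541030884, -0.2465345859527588), (0.21723854541778564, 0.11466261744499207), 87.31932067871094)
top or [341 160  15   6  70] [ 0.6314 -0.1815  0.167 ]
top or [364 160  17   9  92] [ 0.6267 -0.2433  0.167 ]
top or [389 161  17   7  82] [ 0.6242 -0.3083  0.167 ]
dark [267 189  23  38 683] [277.9 207.7]
pred [[278.9, 217.2], [278.7, 198.1]]
```

The tray was knocked about 8 mm with the frames in it; all three stirrups are still upright and 62–65 mm apart. Now I return the empty carriage.

>>> send_rows([
  [[-0.0005,0,0.04],[0,0,0]],
  [[0,0,0.04],[0,0,0]],
  [[0,0,0.032],[0,0,0]],
  [[0,0,0],[0,0,0]],
  [[0,0,0],[0,0,0]],
])

```text
time_s: 55.15
eef_pos: [0.4298, -0.2306, 0.1122]
tcp_rot: [-0.0, 1.0, -0.001, -0.001]
wrist_force: [0.6, -0.7, 0.7]
width: 0.585
grasp_force: 0.0
```

>>> send_rows([
  [[0,0,0],[0,0,0]],
  [[0,0,0],[0,0,0]],
  [[0,0,0],[0,0,0]],
  [[0,0,0],[0,0,0]],
  [[0,0,0],[0,0,0]],
], grip=0.0, grip_force=25)

```text
time_s: 55.65
eef_pos: [0.4309, -0.2302, 0.1136]
tcp_rot: [-0.001, 1.0, 0.0, 0.001]
wrist_force: [-1.0, 2.4, 5.9]
width: 0.228
grasp_force: 24.2
```

>>> send_rows([
  [[0,0.005,0],[0,0,0]],
  [[0,0.01,0],[0,0,0]],
  [[-0.0004,0.018,0],[0,0,0]],
  [[0,0.018,0],[0,0,0]],
  [[-0.0004,0.018,0],[0,0,0]],
  [[0,0.018,0],[0,0,0]],
  [[0,0.018,0],[0,0,0]],
  [[0,0.018,0],[0,0,0]],
])

```text
time_s: 56.45
eef_pos: [0.4327, -0.1073, 0.1136]
tcp_rot: [0.0, 1.0, -0.0, 0.003]
wrist_force: [8.2, -2.3, -3.4]
width: 0.229
grasp_force: 25.3
```

>>> send_rows([
  [[-0.0004,0.018,0],[0,0,0]],
  [[0,0.018,0],[0,0,0]],
  [[-0.0004,0.018,0],[0,0,0]],
  [[0,0.018,0],[0,0,0]],
  [[-0.0004,0.018,0],[0,0,0]],
  [[0,0.018,0],[0,0,0]],
  [[0,0.018,0],[0,0,0]],
  [[0,0.018,0],[0,0,0]],
])

```text
time_s: 57.25
eef_pos: [0.4347, 0.037, 0.1136]
tcp_rot: [0.0, 1.0, 0.0, 0.003]
wrist_force: [13.2, -2.8, -6.2]
width: 0.229
grasp_force: 25.1
```

>>> send_rows([
  [[-0.0005,0.018,0],[0,0,0]],
  [[-0.0005,0.018,0],[0,0,0]],
  [[-0.0003,0.018,0],[0,0,0]],
  [[-0.0003,0.018,0],[0,0,0]],
  [[-0.0003,0.018,0],[0,0,0]],
  [[0,0.018,0],[0,0,0]],
  [[0,0.015,0],[0,0,0]],
  [[0,0.01,0],[0,0,0]],
])

```text
time_s: 58.05
eef_pos: [0.4365, 0.1706, 0.1136]
tcp_rot: [-0.0, 1.0, 0.001, 0.003]
wrist_force: [9.9, -2.4, -3.7]
width: 0.224
grasp_force: 25.4
```

>>> send_rows([
  [[0,0.008,0],[0,0,0]],
  [[0,0.005,0],[0,0,0]],
  [[0,0.003,0],[0,0,0]],
  [[0,0,0],[0,0,0]],
  [[0,0,0],[0,0,0]],
])

```text
time_s: 58.55
eef_pos: [0.4367, 0.1865, 0.1136]
tcp_rot: [0.0, 1.0, 0.001, 0.003]
wrist_force: [11.2, 3.1, -5.5]
width: 0.228
grasp_force: 25.3
```

>>> send_rows([
  [[0,0.002,0],[0,0,0]],
  [[0,0.0015,0],[0,0,0]],
  [[0,0,0],[0,0,0]],
  [[0,0,0],[0,0,0]],
])

```text
time_s: 58.95
eef_pos: [0.4368, 0.1897, 0.1136]
tcp_rot: [0.0, 1.0, 0.001, 0.003]
wrist_force: [11.0, 1.8, -6.0]
width: 0.225
grasp_force: 25.4
```

>>> send_rows([
  [[0,0,0],[0,0,0]],
  [[0,0,0],[0,0,0]],
  [[0,0,0],[0,0,0]],
  [[0,0,0],[0,0,0]],
], grip=0.05)

```text
time_s: 59.35
eef_pos: [0.4332, 0.1892, 0.112]
tcp_rot: [-0.0, 1.0, 0.0, -0.0]
wrist_force: [0.5, 0.7, 0.0]
width: 0.586
grasp_force: 0.0
```

>>> send_rows([
  [[0,0,-0.04],[0,0,0]],
  [[0,0,-0.04],[0,0,0]],
  [[0,0,-0.04],[0,0,0]],
  [[0,0,0],[0,0,0]],
  [[0,0,0],[0,0,0]],
  [[0,0,0],[0,0,0]],
  [[0,0,0],[0,0,0]],
  [[0,0,0],[0,0,0]],
])

```text
time_s: 60.15
eef_pos: [0.4328, 0.1888, 0.2308]
tcp_rot: [-0.0, 1.0, -0.001, -0.001]
wrist_force: [-0.1, 0.2, 0.5]
width: 0.586
grasp_force: 0.0
```

Run:
```python
from h import *
o=arm.get_obs(); print(o["eef_pos"],o["wrist_force"])
c,w=shot("wrist","w26"); m=((w.max(axis=2)<45)*255).astype(np.uint8); k=np.zeros_like(m); k[150:262,250:310]=m[150:262,250:310]
n,l,s,ce=cv2.connectedComponentsWithStats(k)
for i in range(1,n):
    if s[i,4]>60: print("dark",s[i],ce[i].round(1))
print("pred",[proj(c,np.array([.4345,.190,z])).round(1).tolist() for z in (.185,.122)])
c,t=shot("top","t26"); tray(t,c,(315,120,430,225))
hsv=cv2.cvtColor(t,cv2.COLOR_BGR2HSV); m=cv2.inRange(hsv,(3,180,90),(16,255,255)); m[:,:310]=0; m[225:]=0;m[:,425:]=0;n,l,s,ce=cv2.connectedComponentsWithStats(m)
for i in range(1,n):
    if s[i,4]>8: print("top or",s[i],plane(c,*ce[i],.167).round(4))
```

```text
[0.43283548 0.18880537 0.23083781] [-0.10091571  0.1505925   0.5218011 ]
dark [268 190  23  37 662] [279.2 208.3]
pred [[280.7, 216.6], [280.3, 198.3]]
[328 149  79  42 649]
tray rect ((0.6292442679405212, -0.2465788722038269), (0.21714982390403748, 0.11466260254383087), 87.31932067871094)
top or [341 160  15   6  66] [ 0.6318 -0.1807  0.167 ]
top or [368 161  13   3  39] [ 0.63   -0.2479  0.167 ]
top or [393 162  13   3  38] [ 0.6259 -0.3124  0.167 ]
top or [363 168  12   1  12] [ 0.6147 -0.2331  0.167 ]
```

```bash
python3 -c "
from h import *
print(arm.sign_off())"
```

```text
the job is handed in; nothing more can be done
None
```

I handed the job in at about 60 s of robot time: all three frames stand upright in the tray and the empty carriage is back at the drying-stand stop. The carriage rested about 4.8 s in the middle stop. The tray was found about 8 mm out of place with the frames in it. A finger pressed the hood with about 12 N while releasing the blue frame. I viewed 15 pictures, one over the limit of 14. The verdict was not shown to me.

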